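Refit the stirrer console's knobs and hang up the wash baskets

ROBOT

A 6-joint arm with a two-finger parallel gripper is mounted at the origin on the work surface. World frame = base frame: x ahead of the robot, y to its left, z up, the work surface at z = 0. Lengths are in mm, angles in rad, forces in N, time in s.
With the tool pointing down it reaches from about 325 to 850 mm from the base axis. Payload 4.4 kg.
Tool frame: the origin (TCP) lies at the very end of the fingers, on their centre line; the grasp point (between the pads) lies 19 mm behind it (ctrl.pinch_z is the distance from the TCP to the grasp point, in mm); z points along the fingers, y is the direction in which the jaws open and shut (so a half turn about z gives the same grasp; the last joint's range is limited). The gripper opens to 94 mm and grips with 3 to 60 N. Pads are 16 mm wide; open, the fingers measure 119 mm over their backs; the gripper's body (75 mm by 177 mm) begins 78 mm behind the grasp point.
Start: joints at [1.02, 0.207, 1.542, -0, 1.393, -0.15], TCP at [223.819, 529.653, 205.447] pointing down, gripper open.
Joint ranges: [-2.73, 2.73], [-0.86, 2.22], [0.23, 2.46], [-1.11, 4.25], [0.08, 2.63], [-2.82, 2.82]. Speed limits (rad/s): [2.79, 2.79, 3.14, 3.14, 3.14, 3.14].

INTERFACE

Orientations are given as a unit quaternion [w, x, y, z].
In Python, from rig import ctrl, imaging gives the robot as it stands. The module is installed in compiled form; this text tells all that it offers.
- The arm moves only by the tool play_rows, never from a script. Its argument "plan" is a list of rows, each a list of 3 entries, a list of its own where there are three numbers: the closure, from -1 (fully open) to 1 (shut), so that 0 is half open, then the shift along the tool's x, y, z in cm, then the turn about the tool's z in degrees. In form: [[fingers, [dx, dy, dz], turn], ...]. A call has 1 to 10 rows; each row shifts and turns the commanded pose from where the row before left it, along the tool's axes as they then stand; what a row does not reach is not made up. A row lasts 1/12 s, in which the tool goes at most 41.7 mm and 7.16 degrees, less where a joint would pass 70% of its speed; a pose out of reach is approached as far as the arm can. A call with a gripper value outside its range is refused whole. The fingers move at their own pace and stop on an object; "newtons" is the grip in N (left out, the last holds). Time passes only in rows, so rows that do not move let the fingers close. It gives the time, the measured TCP pose, the force and the opening at its end, in the units of the state.
- ctrl.sense(): the state, without advancing time (a new reading comes with each control period).
- imaging.snapshot(name): name is "scene" or "side" or "wrist"; returns a dict with "color" (384x512x3 uint8, red, green, blue), "depth" (384x512 float32, mm along the optical axis (not along the pixel's ray), 0 where there is no reading), "camera_matrix" (3x3 intrinsics, pixels), "R" (3x3) and "t" (3): a world point X has camera coordinates R X + t. Camera axes: x right, y down, z forward; pixel columns grow to the right and rows downward; lengths in mm; the calibration is good to about 2 mm. A picture is of the moment at which its call begins.
- ctrl.close_job(): hands the job in, once; it reports no verdict.
The state is a dict: "time": time; "joint_pos": joint angles; "joint_vel": joint speeds; "effort": joint torques, N m; "tool_pos": TCP position; "tcp_rot": TCP orientation; "wrist_force": force on the tool from outside, world axes, zero at the start; "moment": the same for the moment, N m; "grip_width": opening from 0.0 (shut) to 1.0 (fully open).
Only numpy, scipy, OpenCV 4.12 (cv2) and the standard library are available. Lean on these libraries where they do the work, as an engineer would, in place of code of your own. Each camera call takes 0.05 s, during which the arm holds its last target. There are 200 camera calls.

TASK

The stirrer console has been cleaned: put each washed knob from the draining mat back on a bare D-shaft of the console, turning it until it drops fully home, and turn every fitted knob anticlockwise to its off stop. Clear up by hanging each wash basket by its handle on its own hook of the drying rack. Leave everything else on the bench where it stands.

Things in the scene. Friction and masses are not known exactly. Their poses are not given: they have to be found in the camera images.
- knob1_mid (a point): Loose black round knob, 34 mm high, 60 g, one of up to three alike (some absent), upright on a 3 mm grey mat. Grip 40 mm across over the top 16 mm, narrower below. Point: its centre, 17 mm above its underside. z up; +x along the white pointer line on top. Underside: blind D-bore 18 mm deep, 16 mm across, flat on the +x side, 4.5 mm from the axis.
- knob2_mid (a point): Loose black round knob, 34 mm high, 60 g, one of up to three alike (some absent), upright on a 3 mm grey mat. Grip 40 mm across over the top 16 mm, narrower below. Point: its centre, 17 mm above its underside. z up; +x along the white pointer line on top. Underside: blind D-bore 18 mm deep, 16 mm across, flat on the +x side, 4.5 mm from the axis.
- knob3_mid (a point): Loose black round knob, 34 mm high, 60 g, one of up to three alike (some absent), upright on a 3 mm grey mat. Grip 40 mm across over the top 16 mm, narrower below. Point: its centre, 17 mm above its underside. z up; +x along the white pointer line on top. Underside: blind D-bore 18 mm deep, 16 mm across, flat on the +x side, 4.5 mm from the axis.
- shaft1_seat (a point): Foot of one of three upright steel D-shafts 90 mm apart on a 130x280 mm console: point on the axis in the collar face (63 mm above bench) where a home knob's underside rests. Shaft 17 mm tall, 14 mm thick, flat on its +x side 3.5 mm from the axis, top 3 mm tapered. z up; frame turns with the shaft. A knob slides on only with its +x along this +x (play 0.2 rad, 1 mm all round).
- shaft1 (a joint): Angle of that shaft, rad: 0 = off, at its anticlockwise stop seen from above (a fitted knob's pointer then meets the long tick on the console); grows clockwise to 4.6. About 0.06 N m of friction: stays where left, holds while a knob is lightly pressed and turned on top of it, then turns with a knob that is home.
- shaft2_seat (a point): Foot of one of three upright steel D-shafts 90 mm apart on a 130x280 mm console: point on the axis in the collar face (63 mm above bench) where a home knob's underside rests. Shaft 17 mm tall, 14 mm thick, flat on its +x side 3.5 mm from the axis, top 3 mm tapered. z up; frame turns with the shaft. A knob slides on only with its +x along this +x (play 0.2 rad, 1 mm all round).
- shaft2 (a joint): Angle of that shaft, rad: 0 = off, at its anticlockwise stop seen from above (a fitted knob's pointer then meets the long tick on the console); grows clockwise to 4.6. About 0.06 N m of friction: stays where left, holds while a knob is lightly pressed and turned on top of it, then turns with a knob that is home.
- shaft3_seat (a point): Foot of one of three upright steel D-shafts 90 mm apart on a 130x280 mm console: point on the axis in the collar face (63 mm above bench) where a home knob's underside rests. Shaft 17 mm tall, 14 mm thick, flat on its +x side 3.5 mm from the axis, top 3 mm tapered. z up; frame turns with the shaft. A knob slides on only with its +x along this +x (play 0.2 rad, 1 mm all round).
- shaft3 (a joint): Angle of that shaft, rad: 0 = off, at its anticlockwise stop seen from above (a fitted knob's pointer then meets the long tick on the console); grows clockwise to 4.6. About 0.06 N m of friction: stays where left, holds while a knob is lightly pressed and turned on top of it, then turns with a knob that is home.
- basket1_bar (a point): Steel wire wash basket, 66 x 84 mm, 55 mm high, about 160 g, with a rigid arched handle, upright on the bench. Point: middle of the handle's straight level top bar (round, 10 mm thick, 84 mm long, axis 125 mm above the basket's underside). y along the bar, z up.
- basket2_bar (a point): Steel wire wash basket, 66 x 84 mm, 55 mm high, about 160 g, with a rigid arched handle, upright on the bench. Point: middle of the handle's straight level top bar (round, 10 mm thick, 84 mm long, axis 125 mm above the basket's underside). y along the bar, z up.
- hook1_rest (a point): One of the drying rack's two hooks, 160 mm apart: point on top of its level arm (8 mm thick, top 204 mm above bench), 60 mm out from the axis of its post (16 mm thick, 215 mm high). x to the post, y across the arm, z up. Towards -x the arm runs on 35 mm, then turns up to a tip 50 mm out, 22 mm higher. A basket's bar lies across the arm, its axis 5 mm above this point.
- hook2_rest (a point): One of the drying rack's two hooks, 160 mm apart: point on top of its level arm (8 mm thick, top 204 mm above bench), 60 mm out from the axis of its post (16 mm thick, 215 mm high). x to the post, y across the arm, z up. Towards -x the arm runs on 35 mm, then turns up to a tip 50 mm out, 22 mm higher. A basket's bar lies across the arm, its axis 5 mm above this point.
- jar: Bystander, to be left alone: small white plastic jar, 36 mm wide, 45 mm high. Origin at its underside's centre.
- beaker: Bystander, to be left alone: glass beaker, 68 mm wide, 80 mm high. Origin at its underside's centre.
- amber: Bystander, to be left alone: amber glass bottle, 68 mm wide, 150 mm high. Origin at its underside's centre.
- white: Bystander, to be left alone: white plastic bottle, 76 mm wide, 150 mm high. Origin at its underside's centre.
- spatula: Bystander, to be left alone: steel spatula, 180 mm long, lying flat. Origin near its middle.
- jug: Bystander, to be left alone: clear plastic jug with a side handle, 110 mm wide, 130 mm high. Origin at its underside's centre.
- tub: Bystander, to be left alone: low white tub, 60 mm wide, 50 mm high. Origin at its underside's centre.
Things that resemble listed ones, but are neither listed nor needed, are in the scene too. Leave any green or yellow look-alike of the part that bears basket2_bar alone.

How it is judged (in metres and radians):
At the end, for the whole second after the job is handed in: Each knob present is home on a shaft (underside within 2.5 mm of the collar, 4 mm of the axis, square to 0.08 rad) and that shaft is off (under 0.15 rad); each basket hangs by its bar across its own hook, between tip and post, tilted under 0.45 rad (((z of knob1_mid in the frame of shaft1_seat between 0.012 and 0.0195 m and horizontal distance between knob1_mid and shaft1_seat below 0.004 m and angle between the z axis of knob1_mid and the z axis of shaft1_seat, either way round below 0.08 rad and value of joint shaft1 below 0.15 rad) or (z of knob1_mid in the frame of shaft2_seat between 0.012 and 0.0195 m and horizontal distance between knob1_mid and shaft2_seat below 0.004 m and angle between the z axis of knob1_mid and the z axis of shaft2_seat, either way round below 0.08 rad and value of joint shaft2 below 0.15 rad) or (z of knob1_mid in the frame of shaft3_seat between 0.012 and 0.0195 m and horizontal distance between knob1_mid and shaft3_seat below 0.004 m and angle between the z axis of knob1_mid and the z axis of shaft3_seat, either way round below 0.08 rad and value of joint shaft3 below 0.15 rad)) and ((z of knob2_mid in the frame of shaft1_seat between 0.012 and 0.0195 m and horizontal distance between knob2_mid and shaft1_seat below 0.004 m and angle between the z axis of knob2_mid and the z axis of shaft1_seat, either way round below 0.08 rad and value of joint shaft1 below 0.15 rad) or (z of knob2_mid in the frame of shaft2_seat between 0.012 and 0.0195 m and horizontal distance between knob2_mid and shaft2_seat below 0.004 m and angle between the z axis of knob2_mid and the z axis of shaft2_seat, either way round below 0.08 rad and value of joint shaft2 below 0.15 rad) or (z of knob2_mid in the frame of shaft3_seat between 0.012 and 0.0195 m and horizontal distance between knob2_mid and shaft3_seat below 0.004 m and angle between the z axis of knob2_mid and the z axis of shaft3_seat, either way round below 0.08 rad and value of joint shaft3 below 0.15 rad)) and ((z of knob3_mid in the frame of shaft1_seat between 0.012 and 0.0195 m and horizontal distance between knob3_mid and shaft1_seat below 0.004 m and angle between the z axis of knob3_mid and the z axis of shaft1_seat, either way round below 0.08 rad and value of joint shaft1 below 0.15 rad) or (z of knob3_mid in the frame of shaft2_seat between 0.012 and 0.0195 m and horizontal distance between knob3_mid and shaft2_seat below 0.004 m and angle between the z axis of knob3_mid and the z axis of shaft2_seat, either way round below 0.08 rad and value of joint shaft2 below 0.15 rad) or (z of knob3_mid in the frame of shaft3_seat between 0.012 and 0.0195 m and horizontal distance between knob3_mid and shaft3_seat below 0.004 m and angle between the z axis of knob3_mid and the z axis of shaft3_seat, either way round below 0.08 rad and value of joint shaft3 below 0.15 rad)) and ((x of basket1_bar in the frame of hook1_rest between -0.048 and 0.055 m and y of basket1_bar in the frame of hook1_rest between -0.03 and 0.03 m and z of basket1_bar in the frame of hook1_rest between -0.002 and 0.02 m and angle between basket1_bar's own z axis and vertical below 0.45 rad) or (x of basket1_bar in the frame of hook2_rest between -0.048 and 0.055 m and y of basket1_bar in the frame of hook2_rest between -0.03 and 0.03 m and z of basket1_bar in the frame of hook2_rest between -0.002 and 0.02 m and angle between basket1_bar's own z axis and vertical below 0.45 rad)) and ((x of basket2_bar in the frame of hook1_rest between -0.048 and 0.055 m and y of basket2_bar in the frame of hook1_rest between -0.03 and 0.03 m and z of basket2_bar in the frame of hook1_rest between -0.002 and 0.02 m and angle between basket2_bar's own z axis and vertical below 0.45 rad) or (x of basket2_bar in the frame of hook2_rest between -0.048 and 0.055 m and y of basket2_bar in the frame of hook2_rest between -0.03 and 0.03 m and z of basket2_bar in the frame of hook2_rest between -0.002 and 0.02 m and angle between basket2_bar's own z axis and vertical below 0.45 rad)) and not ((x of basket1_bar in the frame of hook1_rest between -0.048 and 0.055 m and y of basket1_bar in the frame of hook1_rest between -0.03 and 0.03 m and z of basket1_bar in the frame of hook1_rest between -0.002 and 0.02 m and angle between basket1_bar's own z axis and vertical below 0.45 rad) and (x of basket2_bar in the frame of hook1_rest between -0.048 and 0.055 m and y of basket2_bar in the frame of hook1_rest between -0.03 and 0.03 m and z of basket2_bar in the frame of hook1_rest between -0.002 and 0.02 m and angle between basket2_bar's own z axis and vertical below 0.45 rad)) and not ((x of basket1_bar in the frame of hook2_rest between -0.048 and 0.055 m and y of basket1_bar in the frame of hook2_rest between -0.03 and 0.03 m and z of basket1_bar in the frame of hook2_rest between -0.002 and 0.02 m and angle between basket1_bar's own z axis and vertical below 0.45 rad) and (x of basket2_bar in the frame of hook2_rest between -0.048 and 0.055 m and y of basket2_bar in the frame of hook2_rest between -0.03 and 0.03 m and z of basket2_bar in the frame of hook2_rest between -0.002 and 0.02 m and angle between basket2_bar's own z axis and vertical below 0.45 rad))); the robot touches nothing.
It fails at once if a bystander on the bench is moved by more than 3 cm (distance of any of jar, beaker, amber, white, spatula, jug, tub from where it was at the start of the episode above 0.03 m).
Of knob1, knob2, knob3 only 2 to 3 are there at a start; the rules pass over those that are not, and their reading is None.
At some moment in a run one of knob1, knob2, knob3 may be knocked a few centimetres aside while the robot is not near it.
It also fails if it takes over 210 s, if anything falls off the work surface, if the arm or the gripper's body presses on something with over 40 N, if the wrist force passes 120 N, or if a joint passes its speed limit or range.

## Working session

There is one attempt and no reset: what is moved stays moved. The work goes in short steps, Python scripts to look and compute and a tool call to move; the robot and the scene stay as the last step left them, time stands still between calls to the robot, and variables do not carry over. Pictures are saved under pics/ and viewed, about 12 in all and at most 16, crops included, and the job is handed in when it is done.

Besides the shell and the picture viewer there is one more tool, called after ">>>" as name(argument=value, ...), one argument or row to a line, values as JSON. play_rows: Moves the arm, as the interface text tells. Its arguments: {"type":"object","properties":{"plan":{"type":"array"},"newtons":{"type":"number"}},"required":["plan"]}

```bash
mkdir -p pics
cat > h.py <<'E'
import numpy as np, cv2
from rig import ctrl, imaging
def snap(n):
    s=imaging.snapshot(n); np.savez('last_%s.npz'%n,**s); return s
def load(n): return dict(np.load('last_%s.npz'%n))
def save(img,f,box=None,k=1.5):
    if box: img=img[box[1]:box[3],box[0]:box[2]]
    cv2.imwrite('pics/'+f,cv2.resize(img[:,:,::-1],None,fx=k,fy=k,interpolation=cv2.INTER_CUBIC))
def ray(s,u,v):
    d=s['R'].T@np.linalg.inv(s['camera_matrix'])@np.array([u,v,1.]); return -s['R'].T@s['t'],d
def onz(s,u,v,z):
    c,d=ray(s,u,v); return c+d*(z-c[2])/d[2]
def dep(s,u,v):
    c,d=ray(s,u,v); return c+d*s['depth'][int(round(v)),int(round(u))]
def cloud(s):
    h,w=s['depth'].shape; u,v=np.meshgrid(np.arange(w),np.arange(h))
    P=np.stack([u,v,np.ones_like(u)],-1)@np.linalg.inv(s['camera_matrix']).T*s['depth'][...,None]
    return (P-s['t'])@s['R']
def proj(s,X):
    p=s['camera_matrix']@(s['R']@np.array(X,float)+s['t']); return p[:2]/p[2]
E
python3 - <<'E'
from h import *
for n in ("scene","side","wrist"):
    s=snap(n); save(s['color'],n+'0.png'); print(n,(-s['R'].T@s['t']).round(),s['R'][2].round(2),s['camera_matrix'][0,0])
print(ctrl.sense())
E
```

```text
scene [1048. -654.  704.] [-0.5   0.66 -0.56] 368.22479485540543
side [ 352. -692.  885.] [ 0.18  0.68 -0.71] 393.7666955245546
wrist [163. 554. 383.] [ 0.21 -0.09 -0.97] 291.37525090936055
{'time': 0.15, 'joint_pos': array([ 1.02052203e+00,  2.07255486e-01,  1.54255682e+00, -1.44936457e-06,
        1.39348293e+00, -1.50507044e-01]), 'joint_vel': array([-8.65290633e-04, -3.53307949e-03, -3.87180757e-03, -1.38032264e-05,
       -1.54599697e-04, -3.57378069e-04]), 'effort': array([ 1.38404441e-03, -3.71314216e+01, -2.81811261e+01,  6.97794557e-02,
        3.27704335e-02, -1.24028129e-04]), 'tool_pos': array([223.49521215, 529.14796681, 204.57251872]), 'tcp_rot': array([-2.91547990e-04,  1.98555077e-01,  9.80089362e-01, -7.99809327e-04]), 'wrist_force': array([-0.26269445, -0.7806081 ,  0.52273216]), 'moment': array([-0.03349914, -0.00234969,  0.04603087]), 'grip_width': 1.0013163137839838}
```

View pics/scene0.png

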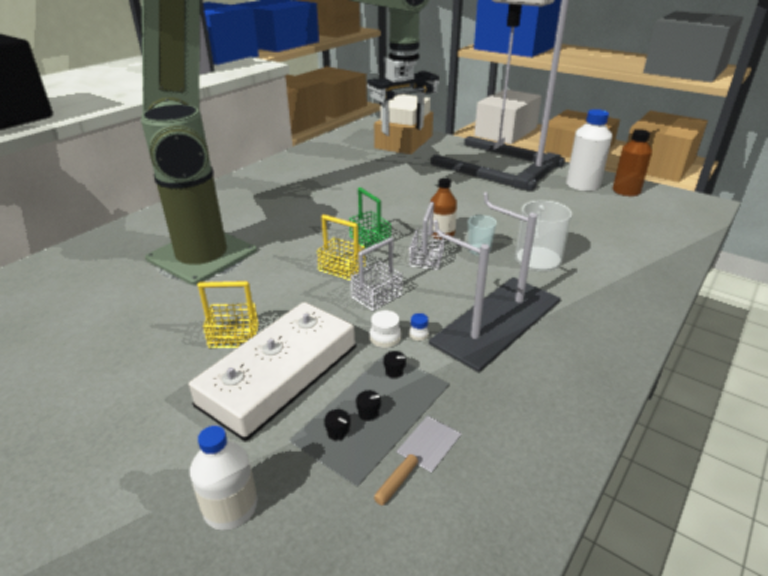

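View pics/side0.png

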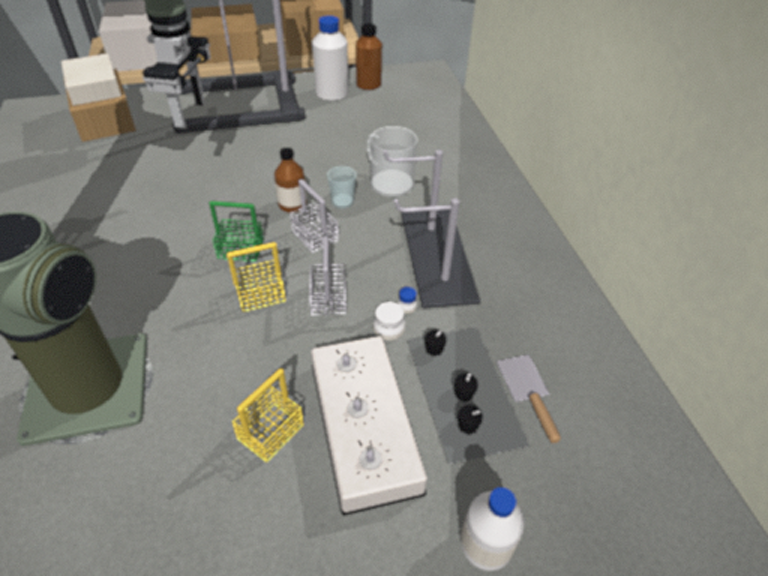

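The scene view shows two steel baskets (pixels about (378,275) and (432,240) in the enlarged view). Yellow (230,310), yellow (340,245) and green (370,215) are look-alikes, to be left alone. Three black knobs stand at (338,424), (369,404) and (395,362). The three bare shafts are on the white console, and the rack's posts stand at (480,290) and (525,255). Next I'll measure.

```bash
cat > m.py <<'E'
from h import *
for n,gate in (("side",None),("scene",None)):
    s=load(n); P=cloud(s); c=s['color'].astype(int)
    X,Y,Z=P[...,0],P[...,1],P[...,2]
    dark=(c.max(2)<60)&(Z>12)&(Z<45)
    k,l,st,ce=cv2.connectedComponentsWithStats(dark.astype(np.uint8))
    print(n,'knobs')
    for i in range(1,k):
        if 60<st[i,4]<900:
            m=l==i; top=m&(Z>31)
            print(st[i],np.median(P[m],0).round(), P[top].mean(0).round(1) if top.any() else '')
    wm=(Z>50)&(Z<70)&(c.min(2)>130)
    k,l,st,ce=cv2.connectedComponentsWithStats(wm.astype(np.uint8)); i=1+st[1:,4].argmax()
    m=l==i; q=P[m][:,:2].astype(np.float32); print('console',cv2.minAreaRect(q),np.median(Z[m]))
    r=cv2.minAreaRect(q); hull=cv2.pointPolygonTest
    sh=(Z>72)&(Z<84); box=cv2.boxPoints(r)
    ins=np.array([[cv2.pointPolygonTest(box,(float(x),float(y)),False)>0 if z_ else False for x,y,z_ in zip(a,b,d)] for a,b,d in zip(X,Y,sh)])
    k,l,st,ce=cv2.connectedComponentsWithStats(ins.astype(np.uint8))
    for i in range(1,k):
        if st[i,4]>5: print('shaft',st[i],P[l==i].mean(0).round(1))
    grey=(abs(c[...,0]-c[...,2])<30)
    b=(Z>115)&(Z<135)&grey&(X>300)&(X<900)&(abs(Y)<500)
    k,l,st,ce=cv2.connectedComponentsWithStats(b.astype(np.uint8))
    for i in range(1,k):
        if st[i,4]>15: print('bar?',st[i],P[l==i].mean(0).round(1),cv2.minAreaRect(P[l==i][:,:2].astype(np.float32)))
    b=(Z>190)&(Z<240)&(X>300)&(X<1000)&(Y<200)&(Y>-500)
    k,l,st,ce=cv2.connectedComponentsWithStats(b.astype(np.uint8))
    for i in range(1,k):
        if st[i,4]>15: print('arm?',st[i],P[l==i].mean(0).round(1),cv2.minAreaRect(P[l==i][:,:2].astype(np.float32)))
E
python3 m.py
```

```text
side knobs
[158  50  19   8 112] [ 359. 1025.   25.] [ 357.5 1030.1   33.4]
[137  52  19   8  90] [ 276. 1024.   24.] [ 284.9 1027.1   34. ]
[143  76  17  10 109] [284. 805.  27.] [288.7 812.5  33.3]
[116  78  28  10 137] [202. 806.  28.] [209.7 813.9  33.1]
[291 145   5  30  74] [716. 232.  14.] 
[283 220  14  16 156] [613. -62.  37.] [614.5 -57.4  37.8]
[303 248  15  18 185] [ 636. -166.   37.] [ 637.5 -162.3   37.5]
[305 269  17  19 211] [ 622. -227.   37.] [ 623.5 -222.3   37.5]
console ((456.342529296875, -183.96823120117188), (130.470703125, 281.1267395019531), 0.6073578596115112) 61.143209790057576
shaft [229 236   5   6  23] [444.1 -95.6  78.7]
shaft [236 266   6   7  28] [ 444.7 -186.2   78.8]
shaft [245 299   5   8  29] [ 446.  -275.5   79.7]
bar? [259  86  20  19 128] [687.  438.3 125. ] ((691.1024169921875, 445.5856628417969), (105.46684265136719, 45.70086669921875), 50.70571517944336)
bar? [247  88  10  16  60] [619.9 453.4 125.2] ((620.9064331054688, 460.9644775390625), (18.76273536682129, 73.42977905273438), 3.636237382888794)
bar? [200 119  17  19  80] [450.  305.8 12
[... 2336 characters left out ...]
] ((449.1195983886719, 113.64468383789062), (90.33831787109375, 9.75752067565918), 80.08968353271484)
bar? [348 167   6   7  32] [711.2 264.3 124.7] ((711.44189453125, 264.4903564453125), (15.14437198638916, 7.8846964836120605), 29.500715255737305)
bar? [317 190   7   7  35] [693.8 105.1 125.2] ((693.6697387695312, 105.4612808227539), (15.47667121887207, 8.759647369384766), 23.433361053466797)
bar? [132 294  25  20 238] [ 601.4 -417.7  121.8] ((598.1257934570312, -415.11151123046875), (44.408180236816406, 35.277103424072266), 66.06930541992188)
arm? [289 147  38  27 176] [650.3 112.7 204.2] ((639.2811279296875, 113.13343811035156), (16.863954544067383, 120.37834930419922), 86.03285217285156)
```

```bash
cat >> h.py <<'E'
def head(s=None):
    from scipy.spatial.transform import Rotation as Ro
    q=ctrl.sense()['tcp_rot']; R=Ro.from_quat([q[1],q[2],q[3],q[0]]).as_matrix()
    return np.degrees(np.arctan2(R[1,1],R[0,1])),R
def go(x,y,z,h,p=None,h0=None):
    "shift (in tool axes after the turn, cm) and turn (deg) from pose p/heading h0 to TCP x,y,z, jaw heading h"
    if p is None: p=ctrl.sense()['tool_pos']
    if h0 is None: h0=head()[0]
    a=np.radians(h); ty=np.array([np.cos(a),np.sin(a)]); tx=np.array([-ty[1],ty[0]])
    d=np.array([x,y])-p[:2]
    print('turn %.1f then shift cm [%.2f %.2f %.2f]'%((h0-h+180)%360-180,d@tx/10,d@ty/10,(p[2]-z)/10))
E
python3 - <<'E'
from h import *
print(head()[0]); R=head()[1]; s=load('wrist'); c=-s['R'].T@s['t']; st=ctrl.sense()
print('cam in tool',R.T@(c-st['tool_pos']),'axes',(s['R']@R).round(3).tolist())
for n in('side','scene'):
    s=load(n);P=cloud(s);Z=P[...,2]
    names={'side':{'amber':(290,170),'beaker':(341,190),'jug':(393,160),'tub':(390,320),'jar':(408,298),'white':(492,530),'green':(238,238)},
     'scene':{'amber':(443,210),'beaker':(481,232),'jug':(545,230),'tub':(385,330),'jar':(420,328),'white':(225,490),'green':(368,230)}}[n]
    for k,(u,v) in names.items(): print(n,k,dep(s,u/1.5,v/1.5).round())
    for lo,x in ((90,'h1'),(200,'h2')):
        m=(Z>197)&(Z<211)&(P[...,0]>560)&(P[...,0]<730)&(P[...,1]>lo)&(P[...,1]<lo+100)
        q=P[m]; f=np.polyfit(q[:,0],q[:,1],1); print(x,m.sum(),q[:,0].min(),q[:,0].max(),'y@600,650',np.polyval(f,[600,650]),np.median(q[:,2]))
        m=(Z>70)&(Z<180)&(P[...,0]>660)&(P[...,0]<740)&(P[...,1]>lo-20)&(P[...,1]<lo+100)&(s['color'].max(2)>90)
        print('post',np.median(P[m],0))
E
```

```text
67.09505070080299
cam in tool [  65.41560741   -0.42139657 -178.45517136] axes [[0.001, 1.0, 0.001], [-0.974, 0.001, -0.228], [-0.228, -0.001, 0.974]]
side amber [415. 415. 113.]
side beaker [524. 390.  59.]
side jug [615. 280. 202.]
side tub [543.  -7.  51.]
side jar [592.  46.  44.]
side white [ 573. -432.  112.]
side green [280. 336.   5.]
h1 123 583.7081752014707 697.3151645143527 y@600,650 [120.82686741 113.92823945] 203.99248840469923
post [688.23901611 106.69818673 125.97378507]
h2 107 600.0762919775159 712.4828401356567 y@600,650 [282.14366667 275.23140237] 204.30855118387663
post [705.61272152 266.09550316 132.3140462 ]
scene amber [432. 406.  84.]
scene beaker [546. 394.  65.]
scene jug [688. 418. 106.]
scene tub [563.  -7.  41.]
scene jar [606.  47.  31.]
scene white [ 623. -430.   86.]
scene green [252. 335.   1.]
h1 124 585.7213387561952 699.1113228415118 y@600,650 [119.15425046 112.64006622] 202.01239252354503
post [694.28147382 105.03321469 130.21773451]
h2 106 600.2921480074012 717.0698174300137 y@600,650 [280.25664144 273.5567084 ] 201.8062545164055
post [711.48154038 264.11714946 127.22377243]
```

```bash
python3 -c "
from h import *
go(460,285,204.6,21.5)"
```

```text
turn 45.6 then shift cm [-31.38 13.06 -0.00]
```

>>> play_rows(
  plan=[
    [-1,[0,0,0],6.5],
    [-1,[0,0,0],6.5],
    [-1,[0,0,0],6.5],
    [-1,[0,0,0],6.5],
    [-1,[0,0,0],6.5],
    [-1,[0,0,0],6.5],
    [-1,[0,0,0],6.5],
  ],
  newtons=40,
)

```text
time: 0.73
tool_pos: [223.6, 529.3, 204.9]
tcp_rot: [0.0, 0.564, 0.825, -0.0]
wrist_force: [0.2, 0.2, 0.0]
grip_width: 1.001
```

>>> play_rows(
  plan=[
    [-1,[-3.1,1.3,0],0],
    [-1,[-3.1,1.3,0],0],
    [-1,[-3.1,1.3,0],0],
    [-1,[-3.1,1.3,0],0],
    [-1,[-3.1,1.3,0],0],
    [-1,[-3.1,1.3,0],0],
    [-1,[-3.1,1.3,0],0],
    [-1,[-3.1,1.3,0],0],
    [-1,[-3.1,1.3,0],0],
    [-1,[-3.1,1.3,0],0],
  ],
)

```text
time: 1.57
tool_pos: [459.5, 287.8, 205.2]
tcp_rot: [-0.0, 0.562, 0.827, -0.0]
wrist_force: [0.5, 0.8, 0.7]
grip_width: 0.998
```

Run:
```python
from h import *
go(460,285,204.6,21.5)
s=snap('wrist'); save(s['color'],'w1.png'); P=cloud(s);Z=P[...,2];c=s['color'].astype(int)
m=(Z>116)&(Z<134)&(abs(c[...,0]-c[...,2])<30)
k,l,st,ce=cv2.connectedComponentsWithStats(m.astype(np.uint8))
for i in range(1,k):
    if st[i,4]>60: q=P[l==i]; print(st[i],q.mean(0).round(1),cv2.minAreaRect(q[:,:2].astype(np.float32)))
```

```text
turn 0.1 then shift cm [-0.28 -0.05 0.06]
[ 488   48   24   98 1343] [623.7 440.8 123.9] ((628.0200805664062, 441.8453674316406), (19.863981246948242, 82.91603088378906), 32.219520568847656)
[  22   66  102   78 1444] [286.  302.  127.8] ((285.5333251953125, 301.16326904296875), (10.330199241638184, 93.28662872314453), 71.8582534790039)
[ 249  112   14  104 1128] [449.5 312.5 128.4] ((450.1148986816406, 310.8765563964844), (9.996187210083008, 92.36062622070312), 23.046615600585938)
[178 300  33  41 462] [451.3 141.5 127.7] ((451.2005310058594, 137.16314697265625), (53.4714241027832, 9.801169395446777), 80.45849609375)
```

View pics/w1.png

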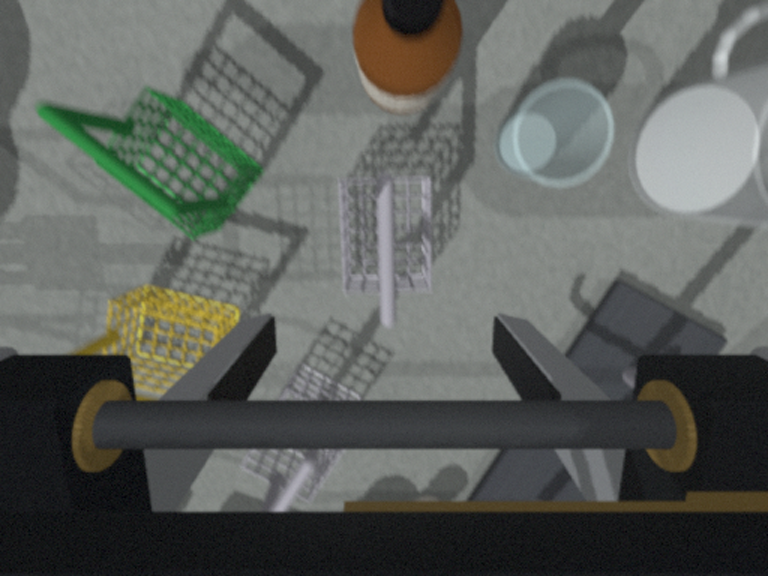

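The wrist view shows the grey steel basket (bar at about (388,250)) between the green and yellow look-alikes, ahead of the jaws. It is the one meant. Descend and grip.

>>> play_rows(
  plan=[
    [-1,[0,0,2],-1.5],
    [-1,[0,0,2.5],0],
    [-1,[0,0,2.5],0],
    [-1,[0,0,2.5],0],
    [0,[0,0,0],0],
    [1,[0,0,0],0],
    [1,[0,0,0],0],
    [1,[0,0,0],0],
    [1,[0,0,0],0],
    [1,[0,0,0],0],
  ],
  newtons=50,
)

```text
time: 2.45
tool_pos: [459.8, 289.8, 112.1]
tcp_rot: [0.001, 0.551, 0.834, 0.001]
wrist_force: [-0.3, 0.3, 0.4]
grip_width: 0.61
```

>>> play_rows(
  plan=[
    [1,[0,0,0],0],
    [1,[0,0,0],0],
    [1,[0,0,0],0],
    [1,[0,0,0],0],
  ],
)

```text
time: 2.78
tool_pos: [458.8, 289.3, 110.6]
tcp_rot: [0.0, 0.551, 0.834, 0.0]
wrist_force: [0.1, 0.1, 0.0]
grip_width: 0.328
```

>>> play_rows(
  plan=[
    [1,[0,0,0],0],
    [1,[0,0,0],0],
    [1,[0,0,0],0],
    [1,[0,0,0],0],
    [1,[0,0,0],0],
    [1,[0,0,0],0],
  ],
)

```text
time: 3.28
tool_pos: [458.9, 289.3, 110.4]
tcp_rot: [0.0, 0.551, 0.834, 0.0]
wrist_force: [0.1, 0.1, -0.6]
grip_width: 0.094
```

>>> play_rows(
  plan=[
    [1,[0,0,-1.5],0],
    [1,[0,0,-1.5],0],
    [1,[0,0,-1.5],0],
    [1,[0,0,-1.5],0],
    [1,[0,0,-1.5],0],
    [1,[0,0,-1.5],0],
    [1,[0,0,-1.5],0],
    [1,[0,0,-1.5],0],
    [1,[0,0,0],0],
    [1,[0,0,0],0],
  ],
)

```text
time: 4.12
tool_pos: [459.0, 289.3, 230.7]
tcp_rot: [0.0, 0.551, 0.834, 0.0]
wrist_force: [-1.0, -0.1, -2.0]
grip_width: 0.094
```

>>> play_rows(
  plan=[
    [1,[0,0,0],5],
    [1,[0,0,0],5],
    [1,[0,0,0],5],
    [1,[0,0,0],5],
    [1,[0,0,0],5],
    [1,[0,0,0],5],
    [1,[0,0,0],0],
  ],
)

```text
time: 4.7
tool_pos: [457.7, 288.7, 228.3]
tcp_rot: [-0.001, 0.749, 0.663, -0.002]
wrist_force: [0.7, -0.3, -2.5]
grip_width: 0.091
```

Run:
```python
from h import *
go(548,263,233,-7); print(ctrl.sense()['wrist_force'],head()[0])
s=snap('side'); save(s['color'],'s1.png',(150,60,350,240),3); s=snap('scene')
P=cloud(s);Z=P[...,2];c=s['color'].astype(int)
m=(Z>238)&(Z<258)&(P[...,0]<560)&(P[...,1]<360)&(P[...,0]>350)
print(np.percentile(P[m],[5,50,95],axis=0).round())
```

```text
turn 0.0 then shift cm [-1.45 9.28 -0.47]
[ 0.66080514 -0.31782493 -2.51328569] -6.987428290034416
[[443. 268. 240.]
 [465. 282. 246.]
 [474. 346. 256.]]
```

View pics/s1.png

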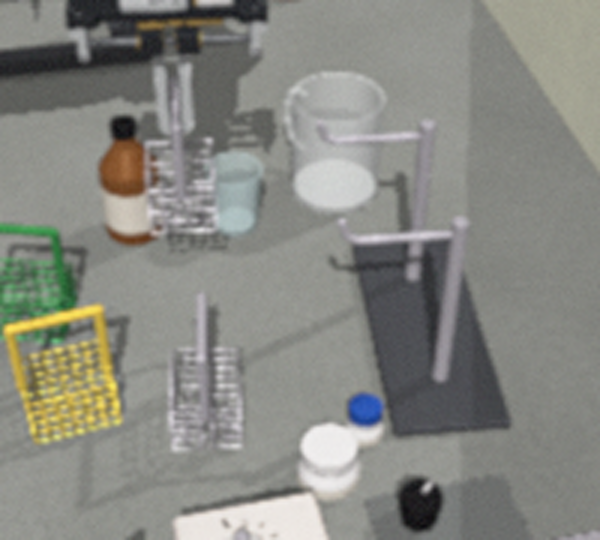

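The crop shows the basket held level clear of the bench, with the amber bottle and beaker behind it. Hook 2 is the far arm.

>>> play_rows(
  plan=[
    [1,[0,0,-0.5],0],
    [1,[-0.5,2,0],0],
    [1,[-0.5,2.5,0],0],
    [1,[-0.5,2.5,0],0],
    [1,[0,2.3,0],0],
    [1,[0,0,0],0],
    [1,[0,0,0],0],
  ],
)

```text
time: 5.38
tool_pos: [549.9, 262.7, 235.0]
tcp_rot: [-0.0, 0.749, 0.663, -0.0]
wrist_force: [-0.6, -0.6, -1.7]
grip_width: 0.091
```

Run:
```python
from h import *
go(647,250,233,-7); print(ctrl.sense()['wrist_force'],head()[0])
s=snap('scene'); save(s['color'],'s2.png',(240,80,420,240),3.5)
P=cloud(s);Z=P[...,2]
m=(Z>238)&(Z<256)&(P[...,0]<600)&(P[...,1]<340)&(P[...,1]>255)&(P[...,0]>500)
q=P[m]; print(m.sum(),np.percentile(q,[2,50,98],axis=0).round(),cv2.minAreaRect(q[:,:2].astype(np.float32)))
```

```text
turn 0.1 then shift cm [-0.08 9.79 0.20]
[-0.63968046 -0.62446456 -1.68427989] -6.933692291236713
50 [[542. 257. 240.]
 [560. 301. 250.]
 [566. 325. 254.]] ((558.7577514648438, 288.13775634765625), (74.23328399658203, 29.443201065063477), 74.41638946533203)
```

View pics/s2.png

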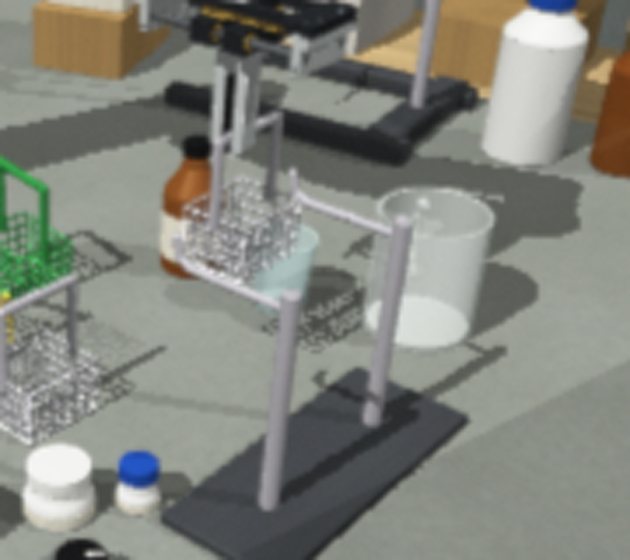

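The basket hangs before hook 2's tip, clear of the beaker and jug. Move in and lower.

>>> play_rows(
  plan=[
    [1,[0,1.6,0],0],
    [1,[0,1.6,0],0],
    [1,[0,1.6,0],0],
    [1,[0,1.6,0],0],
    [1,[0,1.6,0],0],
    [1,[0,1.6,0],0],
    [1,[0,0,0],0],
  ],
)

```text
time: 6.02
tool_pos: [645.8, 251.4, 235.1]
tcp_rot: [0.0, 0.748, 0.663, 0.0]
wrist_force: [-0.3, -0.3, -2.9]
grip_width: 0.092
```

>>> play_rows(
  plan=[
    [1,[0,0,1],0],
    [1,[0,0,1],0],
    [1,[0,0,0.7],0],
    [1,[0,0,0.5],0],
    [1,[0,0,0.4],0],
    [1,[0,0,0.2],0],
    [1,[0,0,0],0],
    [1,[0,0,0],0],
  ],
)

```text
time: 6.68
tool_pos: [644.6, 251.7, 197.7]
tcp_rot: [0.0, 0.748, 0.663, 0.0]
wrist_force: [0.9, 0.7, -2.5]
grip_width: 0.088
```

Run:
```python
from h import *
print(ctrl.sense()['wrist_force'],head()[0])
s=snap('scene'); save(s['color'],'s3.png',(270,100,400,200),5)
```

```text
[ 0.86783035  0.66440023 -2.54974006] -6.902356163046207
```

View pics/s3.png

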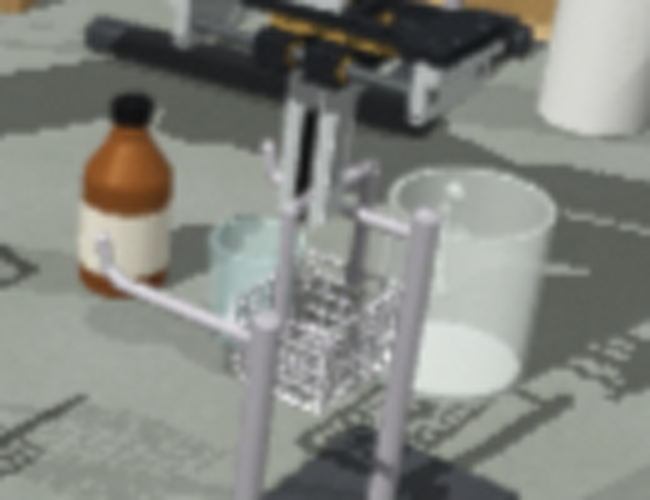

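Good: the bar is over the arm, not yet touching. Lower to contact.

>>> play_rows(
  plan=[
    [1,[0,0,0.2],0],
    [1,[0,0,0.2],0],
    [1,[0,0,0],0],
    [1,[0,0,0],0],
  ],
)

```text
time: 7.07
tool_pos: [645.1, 251.7, 194.0]
tcp_rot: [0.0, 0.748, 0.663, 0.001]
wrist_force: [-0.2, 0.1, -0.4]
grip_width: 0.095
```

>>> play_rows(
  plan=[
    [1,[0,0,0.2],0],
    [1,[0,0,0],0],
    [1,[0,0,0],0],
  ],
)

```text
time: 7.32
tool_pos: [645.2, 251.6, 193.0]
tcp_rot: [0.001, 0.748, 0.663, 0.001]
wrist_force: [-0.8, -0.7, 4.3]
grip_width: 0.091
```

>>> play_rows(
  plan=[
    [0,[0,0,0],0],
    [0,[0,0,0],0],
    [0,[0,0,0],0],
    [0,[0,0,0],0],
    [0,[0,0,0],0],
    [0,[0,0,0],0],
    [0,[0,0,-1],0],
    [0,[0,0,-1.5],0],
    [0,[0,0,-2],0],
    [0,[0,0,-2],0],
  ],
)

```text
time: 8.15
tool_pos: [644.3, 251.6, 257.3]
tcp_rot: [-0.0, 0.748, 0.663, -0.0]
wrist_force: [0.2, 0.1, -0.5]
grip_width: 0.495
```

Run:
```python
from h import *
go(443.5,90.5,258,-9.7); print(head()[0])
s=snap('side'); save(s['color'],'s4.png',(240,80,340,220),4)
P=cloud(s);Z=P[...,2]
m=(Z>206)&(Z<216)&(abs(P[...,0]-650)<40)&(abs(P[...,1]-275)<60)
print(m.sum(),np.percentile(P[m],[2,50,98],axis=0).round())
```

```text
turn 2.8 then shift cm [-19.26 -17.08 -0.07]
-6.906629589443526
68 [[625. 227. 206.]
 [645. 270. 213.]
 [672. 314. 216.]]
```

View pics/s4.png

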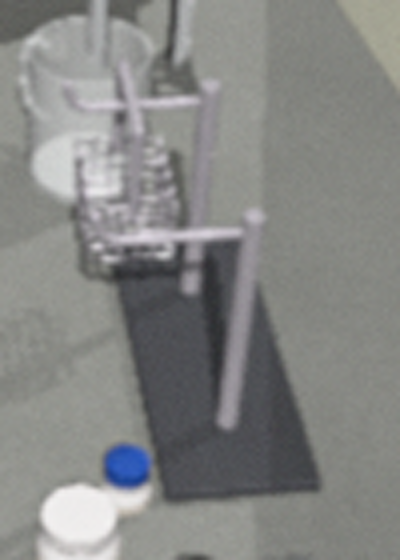

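The first basket hangs on hook 2 (bar across the arm at about (130,95)). Now the second one, with the half-open jaws.

>>> play_rows(
  plan=[
    [-0.2,[-2.4,-2.1,0],0],
    [-0.2,[-2.4,-2.1,0],0],
    [-0.2,[-2.4,-2.1,0],0],
    [-0.2,[-2.4,-2.1,0],0],
    [-0.2,[-2.4,-2.1,0],0],
    [-0.2,[-2.4,-2.1,0],0],
    [-0.2,[-2.4,-2.2,0],0],
    [-0.2,[-2.4,-2.2,0],0],
    [-0.2,[0,0,2],3],
    [-0.2,[0,0,2.5],0],
  ],
)

```text
time: 9.03
tool_pos: [454.2, 80.6, 214.2]
tcp_rot: [0.003, 0.767, 0.642, 0.003]
wrist_force: [0.8, 0.6, -0.5]
grip_width: 0.599
```

Run:
```python
from h import *
go(443.5,90.5,110,-9.7)
s=snap('wrist'); P=cloud(s);Z=P[...,2];c=s['color'].astype(int)
m=(Z>116)&(Z<134)&(abs(c[...,0]-c[...,2])<30)
k,l,st,ce=cv2.connectedComponentsWithStats(m.astype(np.uint8))
for i in range(1,k):
    if st[i,4]>60: q=P[l==i]; print(st[i],q.mean(0).round(1),cv2.minAreaRect(q[:,:2].astype(np.float32)))
```

```text
turn -0.4 then shift cm [0.80 -1.22 10.42]
[ 235  101   13  102 1084] [448.1 118.6 128.4] ((447.59869384765625, 116.71981811523438), (92.31625366210938, 10.002724647521973), 80.4141845703125)
[494 103  18   7  97] [686.4 116.7 124.5] ((687.999755859375, 117.30266571044922), (10.091421127319336, 2.4517416954040527), 30.334304809570312)
```

>>> play_rows(
  plan=[
    [-0.2,[0.9,-1.2,0],0],
    [-0.2,[0,0,2.5],0],
    [-0.2,[0,0,2.5],0],
    [-0.2,[0,0,2.5],0],
    [-0.2,[0,0,2.5],0],
    [-0.2,[0,0,0.3],0],
    [0,[0,0,0],0],
    [1,[0,0,0],0],
    [1,[0,0,0],0],
    [1,[0,0,0],0],
  ],
)

```text
time: 9.92
tool_pos: [444.2, 92.6, 110.5]
tcp_rot: [0.001, 0.765, 0.644, 0.002]
wrist_force: [-0.2, 0.3, 0.7]
grip_width: 0.353
```

>>> play_rows(
  plan=[
    [1,[0,0,0],0],
    [1,[0,0,0],0],
    [1,[0,0,0],0],
    [1,[0,0,0],0],
    [1,[0,0,0],0],
    [1,[0,0,0],0],
    [1,[0,0,0],0],
    [1,[0,0,0],0],
  ],
)

```text
time: 10.58
tool_pos: [443.0, 92.3, 108.8]
tcp_rot: [0.0, 0.766, 0.643, 0.0]
wrist_force: [0.6, -0.4, 2.0]
grip_width: 0.093
```

Run:
```python
from h import *
go(443.5,92,110,-9.7); print(ctrl.sense()['grip_width'])
```

```text
turn -0.2 then shift cm [-0.02 0.06 -0.12]
0.09255692081372509
```

>>> play_rows(
  plan=[
    [1,[0,0,-1.5],0],
    [1,[0,0,-1.5],0],
    [1,[0,0,-1.5],0],
    [1,[0,0,-1.5],0],
    [1,[0,0,-1.6],0],
    [1,[0,0,-1.6],0],
    [1,[0,0,-1.6],0],
    [1,[0,0,-1.8],-2.5],
    [1,[0,0,0],0],
    [1,[0,0,0],0],
  ],
)

```text
time: 11.42
tool_pos: [442.5, 92.4, 234.3]
tcp_rot: [0.0, 0.752, 0.66, 0.0]
wrist_force: [0.6, -0.1, -1.6]
grip_width: 0.091
```

Run:
```python
from h import *
go(530,104,234,-7);go(629,91,234,-7); print(ctrl.sense()['wrist_force'],head()[0])
s=snap('side')
P=cloud(s);Z=P[...,2]
m=(Z>240)&(Z<258)&(abs(P[...,0]-447)<40)&(abs(P[...,1]-120)<60)
print(m.sum(),np.percentile(P[m],[2,50,98],axis=0).round())
```

```text
turn -0.5 then shift cm [2.22 8.54 0.03]
turn -0.5 then shift cm [2.13 18.52 0.03]
[ 0.59682193 -0.13317495 -1.64015039] -7.462419554022269
136 [[425.  71. 241.]
 [443.  86. 254.]
 [455. 158. 258.]]
```

>>> play_rows(
  plan=[
    [1,[0.7,2.1,0],0],
    [1,[0.7,2.1,0],0],
    [1,[0.7,2.1,0],0],
    [1,[0,2.1,0],0],
    [1,[0,1.6,0],0],
    [1,[0,1.6,0],0],
    [1,[0,1.6,0],0],
    [1,[0,1.6,0],0],
    [1,[0,1.9,0],0],
    [1,[0,1.8,0],0],
  ],
)

```text
time: 12.3
tool_pos: [628.0, 89.3, 231.3]
tcp_rot: [-0.002, 0.752, 0.66, -0.002]
wrist_force: [-1.5, -1.1, -1.1]
grip_width: 0.092
```

>>> play_rows(
  plan=[
    [1,[0,0,0],0],
    [1,[0,0,1],0],
    [1,[0,0,1],0],
    [1,[0,0,0.7],0],
    [1,[0,0,0.6],0],
    [1,[0,0,0.3],0],
    [1,[0,0,0.2],0],
    [1,[0,0,0],0],
    [1,[0,0,0],0],
  ],
)

```text
time: 13.05
tool_pos: [628.8, 89.4, 196.9]
tcp_rot: [0.0, 0.751, 0.66, 0.0]
wrist_force: [0.1, 0.7, -0.9]
grip_width: 0.09
```

Run:
```python
from h import *
go(629,91,194,-7); print(ctrl.sense()['wrist_force'],head()[0])
s=snap('scene'); save(s['color'],'s5.png',(240,100,400,230),4)
```

```text
turn -0.4 then shift cm [0.16 0.00 0.29]
[ 0.12145159  0.6511338  -0.93089242] -7.40743202637015
```

View pics/s5.png

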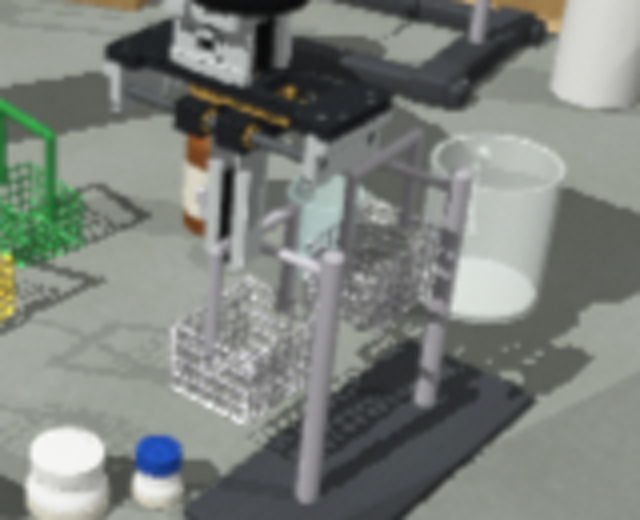

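The second basket's bar lies over hook 1's arm (about (290,245)), and the first one hangs behind it. Lower to contact.

>>> play_rows(
  plan=[
    [1,[0,0,0.2],0],
    [1,[0,0,0.1],0],
    [1,[0,0,0],0],
    [1,[0,0,0],0],
  ],
)

```text
time: 13.43
tool_pos: [628.6, 89.4, 193.4]
tcp_rot: [-0.0, 0.751, 0.66, -0.0]
wrist_force: [1.0, -0.5, -0.8]
grip_width: 0.087
```

>>> play_rows(
  plan=[
    [1,[0,0,0.2],0],
    [1,[0,0,0],0],
    [1,[0,0,0],0],
  ],
)

```text
time: 13.68
tool_pos: [629.0, 89.3, 192.1]
tcp_rot: [0.0, 0.751, 0.66, 0.0]
wrist_force: [0.0, 0.2, 1.7]
grip_width: 0.093
```

>>> play_rows(
  plan=[
    [0,[0,0,0],0],
    [0,[0,0,0],0],
    [0,[0,0,0],0],
    [0,[0,0,0],0],
    [0,[0,0,0],0],
    [0,[0,0,0],0],
    [0,[0,0,-1],0],
    [0,[0,0,-1.5],0],
    [0,[0,0,-2.2],0],
    [0,[0,0,-2.2],0],
  ],
)

```text
time: 14.52
tool_pos: [628.2, 89.4, 261.2]
tcp_rot: [-0.0, 0.751, 0.66, -0.0]
wrist_force: [0.4, 1.2, 0.1]
grip_width: 0.498
```

>>> play_rows(
  plan=[
    [0,[-2.5,-1.4,0],0],
    [0,[-2.5,-1.4,0],0],
    [0,[-2.5,-1.4,0],0],
    [0,[-2.5,-1.4,0],0],
    [0,[-2.5,-1.4,1],0],
    [0,[-2.5,-1.4,1],0],
    [0,[-2.5,-1.4,1],0],
    [0,[-2.5,-1.4,1],0],
    [0,[-2.5,-0.5,1],0],
    [0,[-1,0,1],0],
  ],
)

```text
time: 15.35
tool_pos: [481.4, -131.0, 201.1]
tcp_rot: [0.001, 0.752, 0.659, -0.0]
wrist_force: [0.6, 0.4, 0.2]
grip_width: 0.499
```

>>> play_rows(
  plan=[
    [0,[0,0,0.7],7],
    [0,[0,0,0.7],7],
    [0,[0,0,0.7],7],
    [0,[0,0,0.7],7],
    [0,[0,0,0.7],7],
    [0,[0,0,0.7],7],
    [0,[0,0,0],7],
    [0,[0,0,0],7],
    [0,[0,0,0],7],
    [0,[0,0,0],7],
  ],
)

```text
time: 16.18
tool_pos: [483.2, -128.3, 158.9]
tcp_rot: [-0.0, 0.994, 0.107, 0.0]
wrist_force: [0.0, -0.6, -0.2]
grip_width: 0.5
```

>>> play_rows(
  plan=[
    [-1,[0,0,0],6.5],
    [-1,[0,0,0],6],
    [-1,[0,0,0],0],
    [-1,[0,0,0],0],
    [-1,[0,0,0],0],
  ],
)

```text
time: 16.6
tool_pos: [482.7, -128.4, 158.7]
tcp_rot: [-0.0, 1.0, 0.002, 0.0]
wrist_force: [-0.8, 0.4, -0.2]
grip_width: 0.822
```

Run:
```python
from h import *
print(ctrl.sense()['tool_pos'],head()[0],ctrl.sense()['joint_pos'])
s=snap('wrist'); save(s['color'],'w2.png')
P=cloud(s);Z=P[...,2];c=s['color'].astype(int)
dark=(c.max(2)<75)&(Z>15)&(Z<45)
k,l,st,ce=cv2.connectedComponentsWithStats(dark.astype(np.uint8))
for i in range(1,k):
    if st[i,4]>100: print('knob',st[i],cv2.minEnclosingCircle(P[l==i][:,:2].astype(np.float32)),np.median(Z[l==i]))
m=(Z>74)&(Z<84)
k,l,st,ce=cv2.connectedComponentsWithStats(m.astype(np.uint8))
for i in range(1,k):
    if st[i,4]>30: print('shaft',st[i],P[l==i].mean(0).round(1))
s=snap('side');P=cloud(s);Z=P[...,2]
for y in(115,275):
    m=(Z>206)&(Z<218)&(abs(P[...,0]-640)<60)&(abs(P[...,1]-y)<60)
    print(m.sum(),np.percentile(P[m],[2,50,98],axis=0).round())
```

```text
[ 482.74989759 -128.40134263  158.67550961] -89.76291321332019 [-4.33542205e-01  9.07489532e-02  1.77511074e+00  2.30304972e-04
  1.27529874e+00  1.13304916e+00]
knob [ 267    0   44   44 1494] ((641.473388671875, -159.18601989746094), 20.523408889770508) 36.264756442992166
knob [ 329   10   47   50 1637] ((627.9317626953125, -220.87596130371094), 20.927705764770508) 36.26266700302039
knob [ 157   20   45   49 1556] ((618.4765625, -53.85730743408203), 20.552661895751953) 36.187662916349275
shaft [400 223  16  13 152] [ 447.9 -272.9   78.3]
shaft [212 224  15  13 139] [445.8 -94.8  78.5]
shaft [306 225   9  11  77] [ 446.3 -181.1   78.2]
shaft [254 325  10   9  62] [ 339.4 -132.4   79.2]
132 [[610.  71. 206.]
 [632. 111. 213.]
 [696. 153. 218.]]
42 [[638. 227. 207.]
 [644. 251. 213.]
 [684. 275. 216.]]
```

View pics/w2.png

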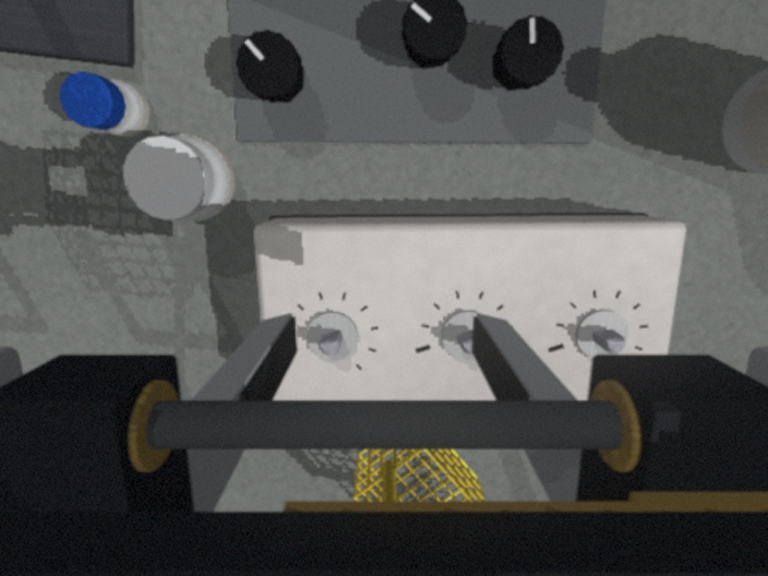

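The view shows three knobs on the mat at (270,65), (435,30) and (527,52). Their pointers head about +43°, +45° and 0° in world terms. The shafts are at (330,338), (465,335) and (602,335). The long ticks sit left and slightly down of each shaft. I'll look closer at the shafts for the flats.

>>> play_rows(
  plan=[
    [-1,[-2,1.9,0],0],
    [-1,[-2,1.9,0],0],
    [-1,[-1.8,1.9,0],0],
    [-1,[0,0,2.2],0],
    [-1,[0,0,2.2],0],
    [-1,[0,0,0],0],
    [-1,[0,0,0],0],
  ],
)

```text
time: 17.28
tool_pos: [423.4, -185.1, 113.6]
tcp_rot: [-0.001, 1.0, 0.001, -0.001]
wrist_force: [0.1, 0.7, 0.2]
grip_width: 1.003
```

Run:
```python
from h import *
print(ctrl.sense()['tool_pos'],head()[0])
s=snap('wrist'); 
P=cloud(s);Z=P[...,2]
m=((Z>76)&(Z<84)); m[215:]=0
k,l,st,ce=cv2.connectedComponentsWithStats(m.astype(np.uint8))
T=[]
for i in range(1,k):
    if st[i,4]>40:
        q=P[l==i]; print('shaft',st[i],ce[i].round(1),q.mean(0).round(1),cv2.minAreaRect(q[:,:2].astype(np.float32)))
        T.append(ce[i])
T=sorted(T,key=lambda a:a[0])
im=s['color']; a=[cv2.resize(cv2.getRectSubPix(im,(52,60),tuple(map(float,t))),None,fx=5,fy=5,interpolation=cv2.INTER_CUBIC) for t in T]
w=load('wrist'); save(np.hstack(a),'w3.png',None,1)
for u in range(0): pass
```

```text
[ 423.40660299 -185.06766729  113.62104248] -89.88938197164265
shaft [126 171  19  16 215] [135.7 178.8] [445.1 -95.6  78.7] ((444.2924499511719, -95.11551666259766), (10.34565544128418, 13.959571838378906), 21.446544647216797)
shaft [245 170  19  16 215] [254.6 177.7] [ 446.2 -184.5   78.8] ((445.3858947753906, -184.7857666015625), (10.30280876159668, 13.631726264953613), 21.885974884033203)
shaft [364 170  20  15 221] [373.5 176.6] [ 447.2 -273.2   78.7] ((446.33050537109375, -273.92840576171875), (10.487419128417969, 13.97146224975586), 7.04127311706543)
```

View pics/w3.png

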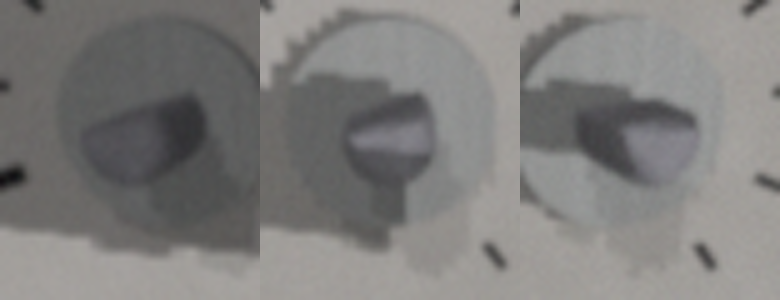

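Each top's rectangle is 10.4 × 14 mm, which fits a D of 7 + 3.5 mm. The straight edge is at the top in all three crops, so the flats head about +21°, +22° and +7°. The opposite sense would put the angles outside the 0–4.6 range. The off ticks are at about +107°. On to knob 1.

Run:
```python
from h import *
s=load('wrist');P=cloud(s);Z=P[...,2]
m=((Z>76)&(Z<84)); m[215:]=0
k,l,st,ce=cv2.connectedComponentsWithStats(m.astype(np.uint8))
for i in range(1,k):
    if st[i,4]>40:
        q=P[l==i][:,:2]; (c,(w,h),a)=cv2.minAreaRect(q.astype(np.float32))
        if w>h: a+=90;w,h=h,w
        e=np.array([np.cos(np.radians(a)),np.sin(np.radians(a))]); f=np.array([-e[1],e[0]])
        d=(q-c)@e; t=(q-c)@f
        print(np.round(c,1),a,[np.ptp(t[d>w/2-2.5]).round(1),np.ptp(t[d<-w/2+2.5]).round(1)],'width at +,- ends; axis',(np.array(c)+1.75*e).round(1))
# ticks: dark pixels on console top around shaft2, long one
c=s['color'].astype(int); m=(c.max(2)<70)&(Z>52)&(Z<68); m[215:]=0
k,l,st,ce=cv2.connectedComponentsWithStats(m.astype(np.uint8))
for i in range(1,k):
    if 8<st[i,4]<200: print('tick',st[i],onz(s,*ce[i],60).round(1))
go(618.5,-54,120,-45)
```

```text
[444.3 -95.1] 21.446544647216797 [np.float64(13.4), np.float64(8.8)] width at +,- ends; axis [445.9 -94.5]
[ 445.4 -184.8] 21.885974884033203 [np.float64(13.3), np.float64(9.6)] width at +,- ends; axis [ 447.  -184.1]
[ 446.3 -273.9] 7.04127311706543 [np.float64(13.3), np.float64(9.7)] width at +,- ends; axis [ 448.1 -273.7]
tick [130 136   3   6  11] [473.8 -87.2  60. ]
tick [150 136   3   6  11] [ 473.4 -102.6   60. ]
tick [113 147   6   4  12] [465.7 -74.   60. ]
tick [106 165   6   2   9] [452.  -66.7  60. ]
tick [146 169   5  12  30] [445.4 -98.6  60. ]
tick [324 181  11   5  25] [ 437.9 -245.2   60. ]
tick [103 183  12   6  41] [435.7 -65.2  60. ]
tick [214 182  11   6  38] [ 436.7 -155.2   60. ]
tick [175 184   5   3   9] [ 436.  -120.8   60. ]
turn -44.9 then shift cm [23.02 4.40 -0.52]
```

>>> play_rows(
  plan=[
    [-0.3,[0,0,-0.6],-6.4],
    [-0.3,[0,0,0],-6.4],
    [-0.3,[0,0,0],-6.4],
    [-0.3,[0,0,0],-6.4],
    [-0.3,[0,0,0],-6.4],
    [-0.3,[0,0,0],-6.4],
    [-0.3,[0,0,0],-6.5],
  ],
)

```text
time: 17.92
tool_pos: [425.9, -186.2, 122.4]
tcp_rot: [0.001, 0.923, 0.386, 0.001]
wrist_force: [-1.0, -0.5, -0.2]
grip_width: 0.651
```

>>> play_rows(
  plan=[
    [-0.3,[2.5,0.5,0],0],
    [-0.3,[2.5,0.5,0],0],
    [-0.3,[2.5,0.5,0],0],
    [-0.3,[2.5,0.5,0],0],
    [-0.3,[2.5,0.5,0],0],
    [-0.3,[2.5,0.5,0],0],
    [-0.3,[2.5,0.5,0],0],
    [-0.3,[2.5,0.5,0],0],
    [-0.3,[3,0.4,0],0],
    [-0.3,[0,0,0],0],
  ],
)

```text
time: 18.75
tool_pos: [623.3, -51.0, 122.7]
tcp_rot: [0.001, 0.923, 0.385, 0.003]
wrist_force: [-0.1, -1.1, 0.7]
grip_width: 0.654
```

```bash
cat > kn.py <<'E'
from h import *
def knobs(s,z=37,rows=(0,384)):
    "dark round tops: centre on plane z, pointer heading"
    P=cloud(s);Z=P[...,2];g=s['color'].astype(int)
    m=((abs(Z-z)<5)&((g.max(2)<80)|(g.min(2)>110))).astype(np.uint8); m[:rows[0]]=0;m[rows[1]:]=0
    m=cv2.morphologyEx(m,cv2.MORPH_OPEN,np.ones((3,3),np.uint8))
    k,l,st,ce=cv2.connectedComponentsWithStats(m); out=[]
    for i in range(1,k):
        if st[i,4]<250: continue
        cn=max(cv2.findContours((l==i).astype(np.uint8),0,2)[0],key=len)
        w=np.array([onz(s,*p[0],z)[:2] for p in cn]).astype(np.float32)
        (c,r)=cv2.minEnclosingCircle(w); e=cv2.fitEllipse(w)
        v=np.argwhere((l==i)&(g.min(2)>110)&(abs(Z-z)<5))
        a=None
        if len(v)>3:
            q=np.array([onz(s,u,vv,z)[:2] for vv,u in v]); d=q.mean(0)-e[0]; a=np.degrees(np.arctan2(d[1],d[0])).round(1)
        print('knob px',ce[i].round(),'circle',np.round(c,1),round(r,1),'ellipse',np.round(e[0],1),np.round(e[1],1),'ptr',a,'z',np.median(Z[l==i]).round(1)); out.append(e[0])
    return out
E
python3 - <<'E'
from kn import *
print(ctrl.sense()['tool_pos'],head()[0])
s=snap('wrist'); knobs(s)
go(618.5,-54,23,-45)
E
```

```text
[623.25830268 -50.97021233 122.68621546] -44.75533296164332
knob px [254. 196.] circle [619.4 -53.4] 20.2 ellipse [619.1 -53.7] [37.9 39.2] ptr 41.4 z 36.4
knob px [357. 246.] circle [ 653.2 -160.8] 15.6 ellipse [ 654.8 -161.1] [12.5 31.6] ptr 100.4 z 36.5
turn 0.2 then shift cm [-0.30 -0.08 9.93]
```

>>> play_rows(
  plan=[
    [-0.3,[-0.4,0,2],0],
    [-0.3,[0,0,2.5],0],
    [-0.3,[0,0,2.5],0],
    [-0.3,[0,0,2],0],
    [-0.3,[0,0,1],0],
    [-0.3,[0,0,0],0],
    [-0.3,[0,0,0],0],
  ],
)

```text
time: 19.38
tool_pos: [615.4, -57.4, 21.1]
tcp_rot: [0.0, 0.924, 0.383, 0.0]
wrist_force: [0.2, -0.3, 0.2]
grip_width: 0.646
```

```bash
python3 -c "
from h import *
print(ctrl.sense()['tool_pos'])
go(619.2,-53.6,11,-45)"
```

```text
[615.41858661 -57.38037049  21.0750939 ]
turn -0.0 then shift cm [0.53 0.00 1.01]
```

>>> play_rows(
  plan=[
    [-0.3,[0.5,0,0],0],
    [-0.3,[0,0,1],0],
    [0.1,[0,0,0],0],
    [1,[0,0,0],0],
    [1,[0,0,0],0],
    [1,[0,0,0],0],
    [1,[0,0,0],0],
    [1,[0,0,0],0],
    [1,[0,0,0],0],
  ],
  newtons=30,
)

```text
time: 20.13
tool_pos: [619.1, -53.5, 10.7]
tcp_rot: [0.0, 0.924, 0.383, 0.0]
wrist_force: [-0.1, 0.4, 0.5]
grip_width: 0.421
```

Run:
```python
from kn import *
print(ctrl.sense()['tool_pos'],head()[0])
s=snap('wrist'); knobs(s); save(s['color'],'w4.png',(150,120,360,280),3.5)
```

```text
[619.05796968 -53.52025148  10.69529851] -45.007886596449474
knob px [105. 213.] circle [566.7  16.2] 18.6 ellipse [558.3  18.2] [27.9 41.7] ptr -13.7 z 38.3
knob px [256. 235.] circle [624.4 -48.3] 31.3 ellipse [620.3 -51.9] [34.8 54. ] ptr 41.4 z 36.4
```

View pics/w4.png

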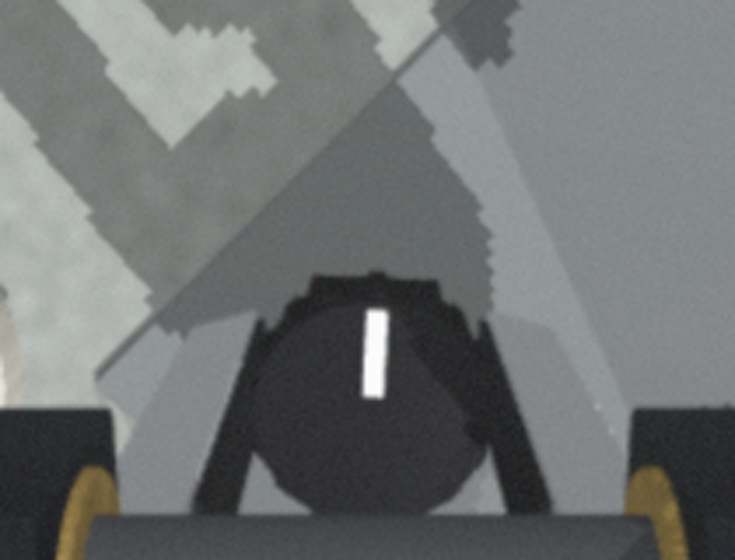

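Knob 1 is gripped between the pads with its pointer along tool x. I'll check its offset from the TCP with the far rim at px (256,206).

Run:
```python
from kn import *
s=load('wrist'); R=head()[1]; p=ctrl.sense()['tool_pos']; g=s['color'].max(2)
print((-s['R'].T@s['t']-p)@R, p)
for v in (204,206,208,266): print(v,((onz(s,256,v,37)-p)@R).round(1))
print(g[196:214,250], g[255:270,250], g[196:214,262])
print('proj centre',proj(s,[p[0],p[1],37]))
for u in (220,222,290,292): print(u,((onz(s,u,237,37)-p)@R).round(1))
print(s['depth'][200:270:6,250].round())
```

```text
[  65.24146724    0.21192207 -178.59209051] [619.07375817 -53.50612567  10.7105361 ]
204 [ 20.2   0.4 -26.3]
206 [ 19.    0.4 -26.3]
208 [ 17.9   0.4 -26.3]
266 [-16.8   0.4 -26.3]
[104 107  89  53  41  37  38  38  41  40  45  52  55  57  53  56  51  55] [51 54 52 48 53 54 56 55 53 52 53 53 65 67 70] [105 104  94  72  43  40  40  40  36  40  41  46  49  56  53  57  56  57]
proj centre [255.30588718 238.59374796]
220 [  1.  -19.7 -26.3]
222 [  1.  -18.6 -26.3]
290 [  1.   19.4 -26.3]
292 [  1.   20.5 -26.3]
[171. 162. 161. 161. 162. 162. 164. 164. 165. 167. 167. 167.]
```

>>> play_rows(
  plan=[
    [1,[0,0,-1.5],0],
    [1,[0,0,-2],0],
    [1,[0,0,-2.5],0],
    [1,[0,0,-2.5],0],
    [1,[0,0,-1.5],0],
    [1,[0,0,0],7],
    [1,[0,0,0],7],
    [1,[0,0,0],6.5],
    [1,[0,0,0],0],
    [1,[0,0,0],0],
  ],
)

```text
time: 21.02
tool_pos: [618.6, -53.4, 110.2]
tcp_rot: [-0.0, 0.977, 0.214, -0.0]
wrist_force: [0.4, -0.1, -0.5]
grip_width: 0.414
```

Run:
```python
from h import *
print(ctrl.sense()['tool_pos'],head()[0],ctrl.sense()['wrist_force'])
go(445.9,-94.5,100,head()[0])
```

```text
[618.59402957 -53.42667896 110.18094081] -65.34319520373893 [ 0.35243203 -0.09958869 -0.49763498]
turn 0.0 then shift cm [-17.41 -3.47 1.02]
```

>>> play_rows(
  plan=[
    [1,[-2.2,-0.4,0],0],
    [1,[-2.5,-0.5,0],0],
    [1,[-2.5,-0.5,0],0],
    [1,[-2.5,-0.5,0],0],
    [1,[-2.5,-0.5,0],0],
    [1,[-2.5,-0.5,0],0],
    [1,[-2.2,-0.5,0],0],
    [1,[-0.5,-0.1,0],0],
    [1,[0,0,0.7],0],
    [1,[0,0,0],0],
  ],
)

```text
time: 21.85
tool_pos: [446.2, -93.6, 102.7]
tcp_rot: [-0.0, 0.977, 0.212, 0.0]
wrist_force: [-0.4, -0.2, -0.8]
grip_width: 0.42
```

>>> play_rows(
  plan=[
    [1,[0,0,0],0],
    [1,[0,0,0],0],
    [1,[0,0,0],0],
  ],
)

```text
time: 22.1
tool_pos: [447.0, -93.7, 103.5]
tcp_rot: [0.0, 0.977, 0.213, 0.0]
wrist_force: [0.0, 0.5, -0.9]
grip_width: 0.422
```

Run:
```python
from h import *
print(ctrl.sense()['tool_pos'],head()[0],ctrl.sense()['wrist_force'])
go(445.9,-94.5,90,-65.5)
```

```text
[447.04209602 -93.69329313 103.51084862] -65.44665405563556 [ 0.02299434  0.52817895 -0.85098024]
turn 0.1 then shift cm [-0.14 0.03 1.35]
```

>>> play_rows(
  plan=[
    [1,[-0.1,0,0.6],0],
    [1,[0,0,0.6],0],
    [1,[0,0,0.3],0],
    [1,[0,0,0.3],0],
    [1,[0,0,0],0],
    [1,[0,0,0],0],
  ],
)

```text
time: 22.6
tool_pos: [445.0, -94.1, 85.2]
tcp_rot: [-0.0, 0.977, 0.212, -0.0]
wrist_force: [-0.2, 0.5, -0.4]
grip_width: 0.419
```

>>> play_rows(
  plan=[
    [1,[0,0,0.2],0],
    [1,[0,0,0.2],0],
    [1,[0,0,0],0],
    [1,[0,0,0],0],
  ],
)

```text
time: 22.93
tool_pos: [445.3, -94.2, 81.5]
tcp_rot: [0.0, 0.977, 0.212, 0.0]
wrist_force: [0.0, -0.1, -0.8]
grip_width: 0.416
```

No force, and the underside is already below the shaft top: the D is engaging. Continue down.

>>> play_rows(
  plan=[
    [1,[0,0,0.3],0],
    [1,[0,0,0.3],0],
    [1,[0,0,0.3],0],
    [1,[0,0,0.2],0],
    [1,[0,0,0],0],
    [1,[0,0,0],0],
  ],
)

```text
time: 23.43
tool_pos: [445.4, -94.1, 70.6]
tcp_rot: [-0.0, 0.977, 0.212, 0.0]
wrist_force: [0.8, 0.2, 1.6]
grip_width: 0.416
```

>>> play_rows(
  plan=[
    [1,[0,0,0],-7],
    [1,[0,0,0],-7],
    [1,[0,0,0],-7],
    [1,[0,0,0],-7],
    [1,[0,0,0],-7],
    [1,[0,0,0],-7],
    [1,[0,0,0],-7],
    [1,[0,0,0],-7],
    [1,[0,0,0],-7],
    [1,[0,0,0],-7],
  ],
)

```text
time: 24.27
tool_pos: [446.3, -93.0, 70.8]
tcp_rot: [0.0, 0.677, 0.736, 0.002]
wrist_force: [2.8, 5.5, 2.2]
grip_width: 0.421
```

>>> play_rows(
  plan=[
    [1,[0,0,0],-6],
    [1,[0,0,0],-4],
    [1,[0,0,0],-4],
    [1,[0,0,0],0],
    [1,[0,0,0],0],
  ],
)

```text
time: 24.68
tool_pos: [446.1, -92.9, 70.8]
tcp_rot: [0.0, 0.585, 0.811, 0.002]
wrist_force: [2.7, 4.5, 2.8]
grip_width: 0.417
```

```bash
python3 -c "
from h import *
s=ctrl.sense();print(s['tool_pos'],head()[0],s['wrist_force'],s['moment'],s['joint_pos'][5])"
```

```text
[446.11857443 -92.9340344   70.78369136] 18.46069066534014 [2.69119203 4.46626283 2.77057136] [ 0.86092827 -0.43871578 -0.05959936] -0.721939051992127
```

>>> play_rows(
  plan=[
    [1,[0,0,0],-3],
    [1,[0,0,0],-3],
    [1,[0,0,0],0],
    [1,[0,0,0],0],
  ],
)

```text
time: 25.02
tool_pos: [446.0, -92.9, 70.8]
tcp_rot: [0.0, 0.541, 0.841, 0.002]
wrist_force: [2.6, 4.0, 2.8]
grip_width: 0.42
```

```bash
python3 -c "
from h import *
s=ctrl.sense();print(s['tool_pos'],head()[0],s['wrist_force'],s['moment'],s['joint_pos'][5])"
```

```text
[445.95280987 -92.92309386  70.78032905] 24.437598245172286 [2.63265083 3.98453127 2.76537806] [ 0.8782696  -0.36382246 -0.01245205] -0.8261918114978991
```

>>> play_rows(
  plan=[
    [1,[0,0,0],-3],
    [1,[0,0,0],-2],
    [1,[0,0,0],0],
    [1,[0,0,0],0],
  ],
)

```text
time: 25.35
tool_pos: [445.9, -92.9, 70.8]
tcp_rot: [0.0, 0.504, 0.864, 0.001]
wrist_force: [2.5, 5.0, 2.7]
grip_width: 0.417
```

```bash
python3 -c "
from h import *
s=ctrl.sense();print(s['tool_pos'],head()[0],s['wrist_force'],s['moment'],s['joint_pos'][5])"
```

```text
[445.86885006 -92.94566326  70.78516216] 29.43022615590357 [2.48408276 5.02453452 2.7104849 ] [ 0.89414245 -0.33615749 -0.05792876] -0.9133596776870023
```

>>> play_rows(
  plan=[
    [1,[0,0,0],-3],
    [1,[0,0,0],-2],
    [1,[0,0,0],0],
    [1,[0,0,0],0],
  ],
)

```text
time: 25.68
tool_pos: [445.7, -92.9, 70.7]
tcp_rot: [0.0, 0.466, 0.885, 0.001]
wrist_force: [1.4, 5.7, 3.3]
grip_width: 0.421
```

```bash
python3 -c "
from h import *
s=ctrl.sense();print(s['tool_pos'],head()[0],s['wrist_force'],s['moment'],s['joint_pos'][5])"
```

```text
[445.73178999 -92.92687689  70.73616807] 34.427953188095785 [1.37317025 5.7317299  3.30975504] [ 0.92971445 -0.32575444 -0.02380998] -1.000559311763359
```

>>> play_rows(
  plan=[
    [1,[0,0,0],-3],
    [1,[0,0,0],0],
    [1,[0,0,0],0],
  ],
)

```text
time: 25.93
tool_pos: [445.7, -93.0, 70.7]
tcp_rot: [-0.0, 0.443, 0.897, 0.001]
wrist_force: [1.2, 4.2, 4.1]
grip_width: 0.418
```

```bash
python3 -c "
from kn import *
s=ctrl.sense();print(s['tool_pos'],head()[0],s['wrist_force'],s['moment'],s['joint_pos'][5])
w=snap('wrist'); knobs(w,97); save(w['color'],'w5.png',(150,120,360,280),3)"
```

```text
[445.661262   -92.96742608  70.7385305 ] 37.41599072661312 [1.15433974 4.24961968 4.13905935] [ 0.95142025 -0.29367832  0.0146992 ] -1.0526428338191096
knob px [255. 235.] circle [443.5 -91.1] 21.7 ellipse [444.4 -92.1] [37.9 40.5] ptr 123.3 z 96.5
```

>>> play_rows(
  plan=[
    [1,[0,0,0],-3],
    [1,[0,0,0],-3],
    [1,[0,0,0],0],
    [1,[0,0,0],0],
  ],
)

```text
time: 26.32
tool_pos: [445.6, -93.0, 70.7]
tcp_rot: [-0.0, 0.395, 0.919, 0.001]
wrist_force: [1.6, 5.2, 4.5]
grip_width: 0.419
```

```bash
python3 -c "
from kn import *
s=ctrl.sense();print(s['tool_pos'],head()[0],s['wrist_force'],s['moment'],s['joint_pos'][5],s['effort'][5])
w=snap('wrist'); knobs(w,97); save(w['color'],'w5.png',(130,100,380,280),3)"
```

```text
[445.55270126 -93.01176638  70.74401481] 43.417278308617874 [1.62417173 5.170525   4.48180102] [ 0.95726569 -0.26078564 -0.00935466] -1.1573526696092458 -0.060471841134130955
knob px [255. 236.] circle [443.2 -91.3] 21.8 ellipse [444.2 -92.3] [37.9 40.7] ptr 131.7 z 96.5
```

View pics/w5.png

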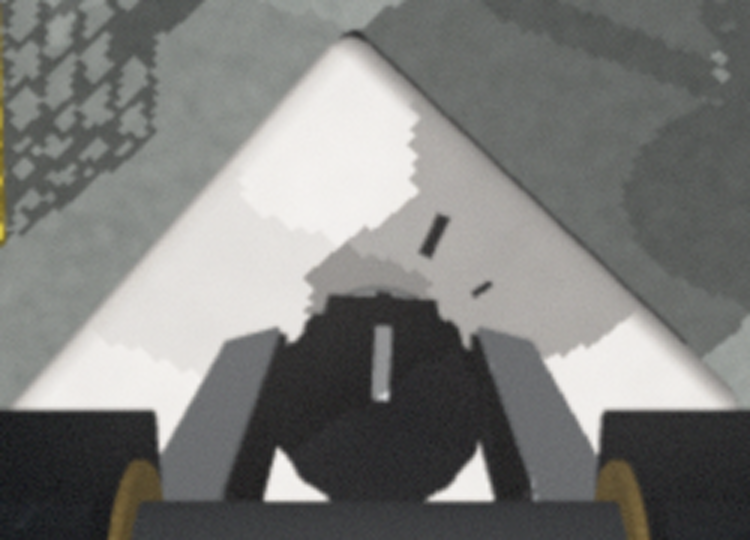

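The pointer is at about 132°, past the long tick at 109°, and there is still little torque. I'll probe further while watching torque.

>>> play_rows(
  plan=[
    [1,[0,0,0],-3],
    [1,[0,0,0],-3],
    [1,[0,0,0],0],
    [1,[0,0,0],0],
  ],
)

```text
time: 26.7
tool_pos: [445.4, -93.0, 70.7]
tcp_rot: [-0.0, 0.347, 0.938, 0.001]
wrist_force: [0.7, 5.1, 4.0]
grip_width: 0.416
```

```bash
python3 -c "
from kn import *
w=load('wrist')
for z in (60,63):
  t=onz(w,274.7,178.3,z); print(t, np.degrees(np.arctan2(t[1]+93.5,t[0]-445.7)))
s=ctrl.sense();print(s['tool_pos'],head()[0],s['wrist_force'],s['moment'],s['joint_pos'][5],s['effort'][5])
w=snap('wrist'); knobs(w,97); 
P=cloud(w); print('collar/console z', P[165:200:5,230,2].round(1), P[165:200:5,262,2].round(1))"
```

```text
[435.81924362 -64.97367272  60.        ] 109.10471648514365
[435.25682738 -64.67615959  63.        ] 109.91597054780632
[445.43384848 -93.04620454  70.70913635] 49.385602448057085 [0.65014513 5.09847508 4.03127849] [ 1.07074287 -0.1660545  -0.05826495] -1.2614401038360985 -0.059871075209230185
knob px [255. 236.] circle [443.4 -91.8] 21.8 ellipse [444.1 -92.4] [38.  40.5] ptr 136.6 z 96.5
collar/console z [59.1 59.  59.6 59.  58.5 59.2 59.5] [59.1 58.7 58.6 59.2 60.  58.  59.8]
```

>>> play_rows(
  plan=[
    [1,[0,0,0],4],
    [1,[0,0,0],4],
    [1,[0,0,0],0],
    [1,[0,0,0],0],
  ],
)

```text
time: 27.08
tool_pos: [445.1, -93.7, 70.6]
tcp_rot: [-0.0, 0.41, 0.912, 0.0]
wrist_force: [-0.1, 3.9, 5.2]
grip_width: 0.416
```

```bash
cat > st.py <<'E'
from kn import *
s=ctrl.sense();print(s['tool_pos'].round(1),head()[0].round(1),'F',s['wrist_force'].round(1),'M',s['moment'].round(3),'q6',s['joint_pos'][5].round(3),'e6',s['effort'][5].round(3))
E
python3 st.py
```

```text
[445.1 -93.7  70.6] 41.5 F [-0.1  3.9  5.2] M [ 0.811  0.02  -0.058] q6 -1.124 e6 0.026
```

>>> play_rows(
  plan=[
    [1,[0,0,0],5],
    [1,[0,0,0],5],
    [1,[0,0,0],0],
    [1,[0,0,0],0],
  ],
)

```text
time: 27.42
tool_pos: [445.1, -94.3, 70.6]
tcp_rot: [0.0, 0.487, 0.873, -0.0]
wrist_force: [-0.4, 3.0, 5.5]
grip_width: 0.418
```

```bash
python3 st.py
```

```text
[445.1 -94.3  70.6] 31.6 F [-0.4  3.   5.5] M [ 0.458  0.115 -0.056] q6 -0.951 e6 0.022
```

>>> play_rows(
  plan=[
    [1,[0,0,0],5],
    [1,[0,0,0],5],
    [1,[0,0,0],0],
    [1,[0,0,0],0],
  ],
)

```text
time: 27.75
tool_pos: [445.4, -94.8, 70.6]
tcp_rot: [0.001, 0.561, 0.828, -0.0]
wrist_force: [0.1, -0.1, 4.3]
grip_width: 0.416
```

```bash
python3 st.py
```

```text
[445.4 -94.8  70.6] 21.7 F [ 0.1 -0.1  4.3] M [ 0.018  0.046 -0.024] q6 -0.778 e6 0.036
```

Ambiguous between the shaft turning and the bore camming on it. Decide by lifting the knob off and looking at the bare shaft.

>>> play_rows(
  plan=[
    [1,[0,0,-0.5],0],
    [1,[0,0,-1],0],
    [1,[0,0,-1],0],
    [1,[0,0,-1],0],
    [1,[0,0,-1],0],
    [1,[-2.5,0,0],0],
    [1,[-2.5,0,0],0],
    [1,[0,0,0],0],
    [1,[0,0,0],0],
    [1,[0,0,0],0],
  ],
)

```text
time: 28.58
tool_pos: [462.8, -140.3, 115.6]
tcp_rot: [-0.001, 0.563, 0.826, -0.0]
wrist_force: [-0.7, 0.1, -1.2]
grip_width: 0.42
```

```bash
cat > sh.py <<'E'
from h import *
def shafts(s,zlo=76,zhi=84,rmax=215):
    P=cloud(s);Z=P[...,2]
    m=((Z>zlo)&(Z<zhi)); m[rmax:]=0
    k,l,st,ce=cv2.connectedComponentsWithStats(m.astype(np.uint8))
    for i in range(1,k):
        if 40<st[i,4]<600:
            q=P[l==i][:,:2]; (c,(w,h),a)=cv2.minAreaRect(q.astype(np.float32))
            if w>h: a+=90;w,h=h,w
            e=np.array([np.cos(np.radians(a)),np.sin(np.radians(a))]); f=np.array([-e[1],e[0]])
            d=(q-c)@e; t=(q-c)@f
            if np.ptp(t[d>w/2-2.5])<np.ptp(t[d<-w/2+2.5]): a-=180;e=-e;d=-d
            print(st[i],np.round([w,h],1),'flat heading',(a+180)%360-180,'ends',np.ptp(t[d>w/2-2.5]).round(1),np.ptp(t[d<-w/2+2.5]).round(1),'axis',(np.array(c)+1.75*e).round(1))
E
python3 - <<'E'
from sh import *
s=snap('wrist'); shafts(s); save(s['color'],'w6.png',(130,60,380,260),3)
E
python3 st.py
```

```text
[ 93 129  15  14  82] [4.6 9.9] flat heading -144.59484481811523 ends 9.9 7.7 axis [ 336.8 -132.4]
[248 137  19  15 226] [10.3 13.3] flat heading 111.38796043395996 ends 12.5 9.6 axis [445.5 -94.6]
[  0 168   6   9  42] [2.7 6.9] flat heading -178.4067760705948 ends 6.9 6.6 axis [ 273.4 -186.4]
[ 462.7 -140.   115.4] 21.5 F [-0.1 -0.   0.3] M [-0.047  0.005 -0.052] q6 -0.849 e6 0.0
```

View pics/w6.png

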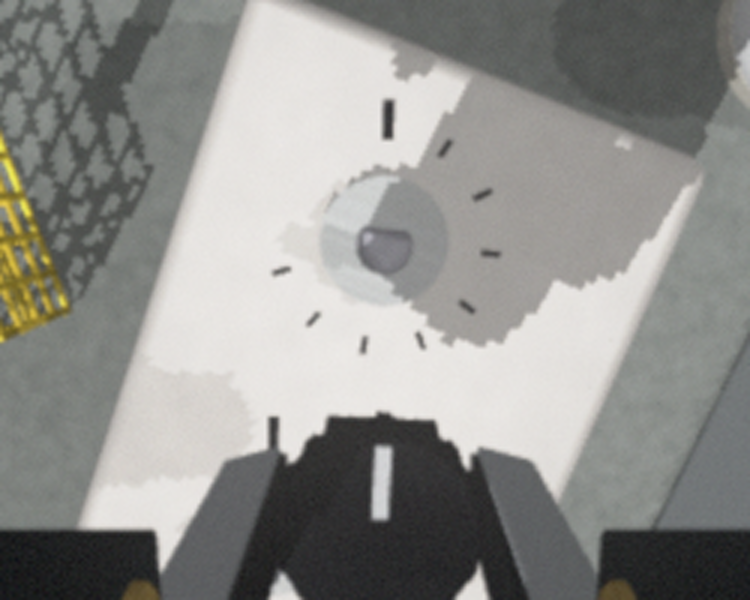

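The flat now heads 111° and the tick is at 109°. The shaft is therefore at its off stop and the knob had only cammed on past it. Put the knob straight back at that angle.

```bash
python3 -c "
from h import *
go(445.5,-94.6,115,21.5)"
```

```text
turn 0.0 then shift cm [4.85 0.06 0.04]
```

>>> play_rows(
  plan=[
    [1,[2,0,0],0],
    [1,[2,0,0],0],
    [1,[0.9,0.1,0],0],
    [1,[0,0,1],0],
    [1,[0,0,1],0],
    [1,[0,0,0.4],0],
    [1,[0,0,0],0],
    [1,[0,0,0.3],0],
    [1,[0,0,0],0],
    [1,[0,0,0],0],
  ],
)

```text
time: 29.47
tool_pos: [446.5, -95.2, 88.4]
tcp_rot: [-0.0, 0.563, 0.826, -0.0]
wrist_force: [-0.1, -0.2, -0.9]
grip_width: 0.42
```

```bash
python3 st.py; python3 -c "
from h import *
go(445.5,-94.6,71,21.5)"
```

```text
[446.5 -95.2  88.4] 21.5 F [-0.1 -0.2 -0.9] M [ 0.008  0.054 -0.029] q6 -0.774 e6 -0.001
turn -0.0 then shift cm [0.09 -0.08 1.74]
```

>>> play_rows(
  plan=[
    [1,[0.1,-0.1,0.2],0],
    [1,[0,0,0.2],0],
    [1,[0,0,0.2],0],
    [1,[0,0,0.2],0],
    [1,[0,0,0],0],
    [1,[0,0,0],0],
  ],
)

```text
time: 29.97
tool_pos: [445.1, -94.1, 80.3]
tcp_rot: [-0.0, 0.563, 0.827, -0.0]
wrist_force: [0.7, -0.0, -0.2]
grip_width: 0.417
```

```bash
python3 st.py
```

```text
[445.1 -94.1  80.3] 21.5 F [ 0.7 -0.  -0.2] M [-0.025 -0.     0.064] q6 -0.774 e6 0.0
```

>>> play_rows(
  plan=[
    [1,[0,0,0.3],0],
    [1,[0,0,0.3],0],
    [1,[0,0,0.3],0],
    [1,[0,0,0.1],0],
    [1,[0,0,0],0],
    [1,[0,0,0],0],
  ],
)

```text
time: 30.47
tool_pos: [445.1, -94.1, 70.6]
tcp_rot: [-0.0, 0.563, 0.827, -0.0]
wrist_force: [-1.7, 1.4, 3.4]
grip_width: 0.418
```

```bash
python3 st.py
```

```text
[445.1 -94.1  70.6] 21.5 F [-1.7  1.4  3.4] M [0.05  0.2   0.037] q6 -0.774 e6 -0.002
```

Home. Nudge anticlockwise and back, release, then go to knob 2.

>>> play_rows(
  plan=[
    [1,[0,0,0],-5],
    [1,[0,0,0],-4],
    [1,[0,0,0],4],
    [0,[0,0,0],0],
    [-0.3,[0,0,0],0],
    [-0.3,[0,0,0],0],
    [-0.3,[0,0,0],0],
    [-0.3,[0,0,0],0],
    [-0.3,[0,0,0],0],
    [-0.3,[0,0,-1],0],
  ],
)

```text
time: 31.3
tool_pos: [443.3, -93.5, 79.0]
tcp_rot: [-0.002, 0.526, 0.85, -0.0]
wrist_force: [-1.3, -0.6, -0.0]
grip_width: 0.652
```

>>> play_rows(
  plan=[
    [-0.3,[0,0,-2],0],
    [-0.3,[0,0,-2.5],0],
    [-0.3,[0,0,0],7],
    [-0.3,[0,0,0],7],
    [-0.3,[0,0,0],7],
    [-0.3,[0,0,0],7],
    [-0.3,[0,0,0],7],
    [-0.3,[0,0,0],7],
    [-0.3,[0,0,0],7],
    [-0.3,[0,0,0],7],
  ],
)

```text
time: 32.13
tool_pos: [445.3, -94.2, 126.3]
tcp_rot: [0.0, 0.865, 0.501, 0.0]
wrist_force: [0.1, 0.2, 0.5]
grip_width: 0.653
```

>>> play_rows(
  plan=[
    [-0.3,[0,0,0],7],
    [-0.3,[0,0,0],7],
    [-0.3,[0,0,0],0],
    [-0.3,[0,0,0],0],
  ],
)

```text
time: 32.47
tool_pos: [445.4, -94.3, 126.1]
tcp_rot: [0.0, 0.918, 0.396, 0.0]
wrist_force: [-0.1, 0.4, 0.1]
grip_width: 0.649
```

```bash
python3 st.py; python3 -c "
from kn import *
go(641,-160,122,-45)
for n in ('scene','side'):
    s=snap(n);knobs(s); knobs(s,97)"
```

```text
[445.4 -94.3 126.1] -43.3 F [-0.1  0.4  0.1] M [-0.086  0.129 -0.02 ] q6 0.357 e6 0.117
turn 1.7 then shift cm [9.19 18.48 0.41]
```

>>> play_rows(
  plan=[
    [-0.3,[1,2,0],1.7],
    [-0.3,[1,2,0],0],
    [-0.3,[1,2,0],0],
    [-0.3,[1,2,0],0],
    [-0.3,[1,2,0],0],
    [-0.3,[1,2,0],0],
    [-0.3,[1,2,0],0],
    [-0.3,[1,2,0],0],
    [-0.3,[1,2,0],0],
    [-0.3,[0.2,0.5,0],0],
  ],
)

```text
time: 33.4
tool_pos: [643.5, -161.2, 125.4]
tcp_rot: [0.001, 0.924, 0.382, 0.001]
wrist_force: [-0.3, 0.5, 0.3]
grip_width: 0.651
```

>>> play_rows(
  plan=[
    [-0.3,[0,0,0],0],
    [-0.3,[0,0,0],0],
    [-0.3,[0,0,0],0],
  ],
)

```text
time: 33.65
tool_pos: [639.7, -159.4, 125.1]
tcp_rot: [-0.001, 0.924, 0.381, -0.001]
wrist_force: [0.5, -0.1, -0.6]
grip_width: 0.653
```

```bash
python3 st.py
python3 - <<'E'
from kn import *
s=snap('wrist'); o=knobs(s)
for c in o: go(c[0],c[1],11,-45)
E
```

```text
[ 639.7 -159.4  125.1] -45.2 F [ 0.5 -0.1 -0.6] M [-0.11   0.15   0.012] q6 0.413 e6 -0.004
knob px [258. 188.] circle [ 642.  -159.3] 20.3 ellipse [ 642.2 -159.6] [37.9 39. ] ptr 53.0 z 36.4
knob px [106. 215.] circle [520.1 -75.7] 30.1 ellipse [520.2 -75.7] [ 6.2 72.8] ptr 89.6 z 36.9
knob px [289. 241.] circle [ 628.  -220.1] 20.5 ellipse [ 626.4 -219.2] [32.  42.6] ptr -6.6 z 36.4
turn -0.2 then shift cm [0.16 0.19 11.43]
turn -0.2 then shift cm [-2.53 -14.38 11.43]
turn -0.2 then shift cm [-5.17 3.28 11.43]
```

>>> play_rows(
  plan=[
    [-0.3,[0.2,0.2,2],0],
    [-0.3,[0,0,2.5],0],
    [-0.3,[0,0,2.5],0],
    [-0.3,[0,0,2.2],0],
    [-0.3,[0,0,1],0],
    [-0.3,[0,0,0],0],
    [-0.3,[0,0,0],0],
    [-0.3,[0,0,0],0],
  ],
)

```text
time: 34.37
tool_pos: [645.0, -160.4, 25.4]
tcp_rot: [0.001, 0.925, 0.381, 0.001]
wrist_force: [0.2, 0.2, -0.2]
grip_width: 0.651
```

```bash
python3 st.py; python3 -c "
from h import *
go(642.1,-159.5,11,-45)"
```

```text
[ 645.  -160.4   25.4] -45.2 F [ 0.2  0.2 -0.2] M [-0.003  0.082  0.018] q6 0.415 e6 -0.002
turn -0.2 then shift cm [-0.14 -0.27 1.44]
```

>>> play_rows(
  plan=[
    [-0.3,[-0.1,-0.3,0.7],0],
    [-0.3,[0,0,0.7],0],
    [-0.3,[0,0,0],0],
    [0.1,[0,0,0],0],
    [1,[0,0,0],0],
    [1,[0,0,0],0],
    [1,[0,0,0],0],
    [1,[0,0,0],0],
    [1,[0,0,0],0],
    [1,[0,0,0],0],
  ],
)

```text
time: 35.2
tool_pos: [641.3, -158.7, 9.7]
tcp_rot: [0.0, 0.925, 0.381, 0.0]
wrist_force: [0.4, 0.2, 1.4]
grip_width: 0.417
```

```bash
python3 st.py
cat > inh.py <<'E'
from kn import *
# held knob: pointer direction and top centre in tool axes
s=snap('wrist'); R=head()[1]; p=ctrl.sense()['tool_pos']; g=s['color'].astype(int); P=cloud(s)
zt=np.median(P[225:240,250:260,2]); 
m=(g.min(2)>100); m[:200]=0;m[262:]=0;m[:,:225]=0;m[:,287:]=0
m&=abs(P[...,2]-zt)<5
v=np.argwhere(m); q=np.array([(onz(s,u,w,zt+.5)-p)@R for w,u in v])[:,:2]
e=cv2.fitLine(q.astype(np.float32),cv2.DIST_L2,0,.01,.01).ravel(); d=e[:2]*np.sign(e[:2]@(q.mean(0)))
a=np.degrees(np.arctan2(q.mean(0)[1],q.mean(0)[0])); b=np.degrees(np.arctan2(d[1],d[0]))
print('top z',zt.round(1),'n',len(q),'ptr mean',q.mean(0).round(1),'radial',a.round(1),'line',b.round(1),'range',np.linalg.norm(q,axis=1).min().round(1),np.linalg.norm(q,axis=1).max().round(1))
h=head()[0]; print('world pointer',(h+90-a).round(1),(h+90-b).round(1))
# far rim: first dark pixel of top from above
col=[ (onz(s,u,next(r for r in range(196,230) if abs(P[r,u,2]-zt)<3),zt+.5)-p)@R for u in (246,250,254,258,262)]
print('far rim x', np.array(col)[:,0].round(1))
E
python3 inh.py
```

```text
[ 641.3 -158.7    9.7] -45.2 F [0.4 0.2 1.4] M [-0.029  0.018 -0.02 ] q6 0.416 e6 -0.0
top z 36.7 n 189 ptr mean [10.7 -1.4] radial -7.4 line -2.3 range 3.3 19.5
world pointer 52.2 47.1
far rim x [19.4 20.5 20.  20.  20.5]
```

>>> play_rows(
  plan=[
    [1,[0,0,-1.5],0],
    [1,[0,0,-2],0],
    [1,[0,0,-2.5],0],
    [1,[0,0,-2.5],0],
    [1,[0,0,-1.5],0],
    [1,[0,0,0],7],
    [1,[0,0,0],7],
    [1,[0,0,0],7],
    [1,[0,0,0],7],
    [1,[0,0,0],0],
  ],
)

```text
time: 36.08
tool_pos: [640.9, -158.6, 110.5]
tcp_rot: [0.0, 0.989, 0.145, 0.0]
wrist_force: [0.0, 0.3, -1.3]
grip_width: 0.415
```

>>> play_rows(
  plan=[
    [1,[0,0,0],0],
    [1,[0,0,0],0],
  ],
)

```text
time: 36.25
tool_pos: [640.9, -158.6, 109.9]
tcp_rot: [0.0, 0.989, 0.147, 0.0]
wrist_force: [-0.4, -0.5, -0.5]
grip_width: 0.418
```

```bash
python3 st.py; python3 inh.py; python3 -c "
from h import *
go(446.5,-184.1,100,head()[0])"
```

```text
[ 640.9 -158.6  109.9] -73.1 F [-0.4 -0.5 -0.5] M [-0.043  0.106  0.003] q6 0.902 e6 -0.006
top z 136.8 n 163 ptr mean [10.2 -1.5] radial -8.2 line 10.2 range 4.0 19.3
world pointer 25.1 6.7
far rim x [19.5 20.7 20.7 20.1 20.1]
turn 0.0 then shift cm [-19.35 -3.21 0.98]
```

>>> play_rows(
  plan=[
    [1,[-2.2,-0.4,0],0],
    [1,[-2.5,-0.4,0],0],
    [1,[-2.5,-0.4,0],0],
    [1,[-2.5,-0.4,0],0],
    [1,[-2.5,-0.4,0],0],
    [1,[-2.5,-0.4,0],0],
    [1,[-2.5,-0.4,0],0],
    [1,[-2.1,-0.4,0],0],
    [1,[0,0,0],2],
    [1,[0,0,0],0],
  ],
)

```text
time: 37.13
tool_pos: [445.9, -183.8, 109.6]
tcp_rot: [-0.0, 0.992, 0.128, -0.0]
wrist_force: [-0.8, -0.4, 0.2]
grip_width: 0.419
```

>>> play_rows(
  plan=[
    [1,[0,0,0.5],0],
    [1,[0,0,0.5],0],
    [1,[0,0,0],0],
    [1,[0,0,0],0],
  ],
)

```text
time: 37.47
tool_pos: [446.9, -183.3, 98.7]
tcp_rot: [-0.0, 0.992, 0.129, -0.001]
wrist_force: [0.8, -0.2, -1.4]
grip_width: 0.422
```

```bash
python3 st.py; python3 -c "
from h import *
go(446.5,-184.1,90,head()[0])"
```

```text
[ 446.9 -183.3   98.7] -75.1 F [ 0.8 -0.2 -1.4] M [-0.023  0.16  -0.027] q6 0.743 e6 -0.005
turn 0.0 then shift cm [-0.06 0.06 0.87]
```

>>> play_rows(
  plan=[
    [1,[-0.1,0.1,0.6],0],
    [1,[0,0,0.4],0],
    [1,[0,0,0.3],0],
    [1,[0,0,0.3],0],
    [1,[0,0,0],0],
    [1,[0,0,0],0],
  ],
)

```text
time: 37.97
tool_pos: [446.2, -184.7, 83.2]
tcp_rot: [-0.0, 0.992, 0.129, -0.0]
wrist_force: [-0.2, -0.3, -0.3]
grip_width: 0.419
```

```bash
python3 st.py
```

```text
[ 446.2 -184.7   83.2] -75.2 F [-0.2 -0.3 -0.3] M [ 0.057  0.065 -0.012] q6 0.74 e6 -0.002
```

Engaging without force. Go down home, then turn anticlockwise to off.

>>> play_rows(
  plan=[
    [1,[0,0,0.3],0],
    [1,[0,0,0.3],0],
    [1,[0,0,0.3],0],
    [1,[0,0,0.3],0],
    [1,[0,0,0.2],0],
    [1,[0,0,0],0],
    [1,[0,0,0],0],
  ],
)

```text
time: 38.55
tool_pos: [446.5, -184.9, 69.6]
tcp_rot: [-0.0, 0.992, 0.129, 0.0]
wrist_force: [0.3, 1.0, 1.5]
grip_width: 0.421
```

```bash
python3 st.py
```

```text
[ 446.5 -184.9   69.6] -75.2 F [0.3 1.  1.5] M [ 0.223  0.056 -0.017] q6 0.74 e6 -0.011
```

>>> play_rows(
  plan=[
    [1,[0,0,0],-7],
    [1,[0,0,0],-7],
    [1,[0,0,0],-7],
    [1,[0,0,0],-7],
    [1,[0,0,0],-7],
    [1,[0,0,0],-7],
    [1,[0,0,0],-7],
    [1,[0,0,0],-7],
    [1,[0,0,0],-7],
    [1,[0,0,0],-7],
  ],
)

```text
time: 39.38
tool_pos: [447.3, -183.2, 69.8]
tcp_rot: [-0.0, 0.737, 0.676, 0.002]
wrist_force: [2.4, 6.3, 3.5]
grip_width: 0.421
```

>>> play_rows(
  plan=[
    [1,[0,0,0],-6],
    [1,[0,0,0],-6],
    [1,[0,0,0],-6],
    [1,[0,0,0],-6],
    [1,[0,0,0],-6],
    [1,[0,0,0],0],
    [1,[0,0,0],0],
  ],
)

```text
time: 39.97
tool_pos: [446.8, -183.2, 69.8]
tcp_rot: [-0.0, 0.539, 0.842, 0.002]
wrist_force: [1.7, 5.8, 4.9]
grip_width: 0.422
```

```bash
python3 st.py; python3 inh.py
```

```text
[ 446.8 -183.2   69.8] 24.8 F [1.7 5.8 4.9] M [ 1.068 -0.32  -0.012] q6 -1.005 e6 -0.062
top z 96.8 n 178 ptr mean [ 8.5 -2. ] radial -13.2 line 3.5 range 3.8 19.9
world pointer 127.9 111.2
far rim x [20.  20.5 20.  20.5 21.1]
```

>>> play_rows(
  plan=[
    [1,[0,0,0],-7],
    [1,[0,0,0],-6],
    [1,[0,0,0],0],
    [1,[0,0,0],0],
  ],
)

```text
time: 40.35
tool_pos: [446.6, -183.3, 69.8]
tcp_rot: [-0.0, 0.44, 0.898, 0.002]
wrist_force: [0.9, 3.8, 4.4]
grip_width: 0.416
```

```bash
python3 st.py; python3 inh.py
```

```text
[ 446.6 -183.3   69.8] 37.8 F [0.9 3.8 4.4] M [ 1.044 -0.241 -0.004] q6 -1.232 e6 -0.06
top z 96.8 n 162 ptr mean [ 8.4 -2. ] radial -13.2 line 0.5 range 3.9 19.9
world pointer 141.0 127.2
far rim x [19.5 20.6 20.  20.  20.6]
```

>>> play_rows(
  plan=[
    [1,[0,0,0],7],
    [1,[0,0,0],6],
    [1,[0,0,0],7],
    [1,[0,0,0],0],
    [0,[0,0,0],0],
    [-0.3,[0,0,0],0],
    [-0.3,[0,0,0],0],
    [-0.3,[0,0,0],0],
    [-0.3,[0,0,0],0],
    [-0.3,[0,0,0],0],
  ],
)

```text
time: 41.23
tool_pos: [446.1, -185.0, 69.3]
tcp_rot: [-0.0, 0.589, 0.808, -0.0]
wrist_force: [0.2, -0.2, -0.6]
grip_width: 0.649
```

>>> play_rows(
  plan=[
    [-0.3,[0,0,-1],0],
    [-0.3,[0,0,-2],0],
    [-0.3,[0,0,-2.7],0],
    [-0.3,[0,0,0],7],
    [-0.3,[0,0,0],7],
    [-0.3,[0,0,0],7],
    [-0.3,[0,0,0],7],
    [-0.3,[0,0,0],7],
    [-0.3,[0,0,0],7],
    [-0.3,[0,0,0],7],
  ],
)

```text
time: 42.07
tool_pos: [446.4, -185.1, 127.3]
tcp_rot: [0.0, 0.873, 0.488, 0.0]
wrist_force: [-1.1, 0.4, -0.7]
grip_width: 0.644
```

>>> play_rows(
  plan=[
    [-0.3,[0,0,0],7],
    [-0.3,[0,0,0],6],
    [-0.3,[0,0,0],0],
    [-0.3,[0,0,0],0],
  ],
)

```text
time: 42.4
tool_pos: [446.4, -185.1, 127.1]
tcp_rot: [0.0, 0.921, 0.39, 0.0]
wrist_force: [-0.6, -0.2, 0.2]
grip_width: 0.649
```

```bash
python3 st.py; python3 -c "
from kn import *
go(628,-220,122,-45)
s=snap('wrist');knobs(s,97);knobs(s,37)"
```

```text
[ 446.4 -185.1  127.1] -44.0 F [-0.6 -0.2  0.2] M [-0.047  0.146  0.007] q6 0.196 e6 0.1
turn 1.0 then shift cm [10.37 15.31 0.51]
knob px [166. 120.] circle [446.  -95.4] 20.1 ellipse [446.1 -95.5] [37.9 38.6] ptr 124.2 z 96.4
knob px [255. 206.] circle [ 446.7 -183.8] 20.1 ellipse [ 446.9 -183.8] [37. 39.] ptr 128.3 z 96.5
knob px [432.  79.] circle [ 625.7 -220.5] 20.7 ellipse [ 625.9 -220.5] [38.1 40.7] ptr 0.8 z 36.3
```

>>> play_rows(
  plan=[
    [-0.3,[1.1,1.6,0],1],
    [-0.3,[1.1,1.6,0],0],
    [-0.3,[1.1,1.6,0],0],
    [-0.3,[1.1,1.6,0],0],
    [-0.3,[1.1,1.6,0],0],
    [-0.3,[1.1,1.6,0],0],
    [-0.3,[1.1,1.6,0],0],
    [-0.3,[1.1,1.6,0],0],
    [-0.3,[1.1,1.6,0],0],
    [-0.3,[0.5,0.9,0],0],
  ],
)

```text
time: 43.28
tool_pos: [629.8, -220.1, 126.5]
tcp_rot: [0.0, 0.924, 0.382, 0.0]
wrist_force: [-0.3, -0.5, -0.2]
grip_width: 0.655
```

>>> play_rows(
  plan=[
    [-0.3,[0,0,0],0],
    [-0.3,[0,0,0],0],
    [-0.3,[0,0,0],0],
    [-0.3,[0,0,0],0],
  ],
)

```text
time: 43.62
tool_pos: [627.0, -219.7, 126.4]
tcp_rot: [-0.0, 0.924, 0.381, -0.0]
wrist_force: [-0.4, 0.5, 0.0]
grip_width: 0.651
```

```bash
python3 st.py
python3 - <<'E'
from kn import *
s=snap('wrist'); o=knobs(s)
for c in o: go(c[0],c[1],11,-45)
E
```

```text
[ 627.  -219.7  126.4] -45.2 F [-0.4  0.5  0. ] M [-0.021  0.077 -0.006] q6 0.322 e6 -0.005
knob px [25. 75.] circle [553.2   1.9] 23.7 ellipse [543.3  17.8] [55.5 65.5] ptr -56.8 z 38.0
knob px [100. 193.] circle [ 521.3 -120.3] 73.4 ellipse [ 520.7 -119.2] [  5.5 216.5] ptr 90.0 z 37.1
knob px [257. 190.] circle [ 628.2 -220.8] 20.0 ellipse [ 628.1 -221. ] [37.7 38.9] ptr 3.5 z 36.5
turn -0.2 then shift cm [10.87 -22.71 11.55]
turn -0.2 then shift cm [-0.42 -14.62 11.55]
turn -0.2 then shift cm [-0.02 0.17 11.55]
```

>>> play_rows(
  plan=[
    [-0.3,[0,0.1,2],0],
    [-0.3,[0,0,2.5],0],
    [-0.3,[0,0,2.5],0],
    [-0.3,[0,0,2.2],0],
    [-0.3,[0,0,1],0],
    [-0.3,[0,0,0],0],
    [-0.3,[0,0,0],0],
    [-0.3,[0,0,0],0],
  ],
)

```text
time: 44.33
tool_pos: [629.8, -221.3, 26.4]
tcp_rot: [0.001, 0.925, 0.381, 0.001]
wrist_force: [0.9, 0.0, 0.2]
grip_width: 0.65
```

```bash
python3 st.py; python3 -c "
from h import *
go(628.1,-221,11,-45)"
```

```text
[ 629.8 -221.3   26.4] -45.2 F [0.9 0.  0.2] M [-0.034  0.084 -0.004] q6 0.322 e6 -0.002
turn -0.2 then shift cm [-0.10 -0.14 1.54]
```

>>> play_rows(
  plan=[
    [-0.3,[-0.1,-0.1,0.8],0],
    [-0.3,[0,0,0.7],0],
    [-0.3,[0,0,0],0],
    [0.1,[0,0,0],0],
    [1,[0,0,0],0],
    [1,[0,0,0],0],
    [1,[0,0,0],0],
    [1,[0,0,0],0],
    [1,[0,0,0],0],
    [1,[0,0,0],0],
  ],
)

```text
time: 45.17
tool_pos: [627.5, -220.8, 9.7]
tcp_rot: [0.0, 0.925, 0.381, 0.0]
wrist_force: [0.8, -0.3, 1.2]
grip_width: 0.412
```

```bash
python3 st.py; python3 inh.py
```

```text
[ 627.5 -220.8    9.7] -45.2 F [ 0.8 -0.3  1.2] M [-0.107  0.037 -0.026] q6 0.321 e6 0.0
top z 36.4 n 180 ptr mean [8.  6.6] radial 39.6 line 43.3 range 3.6 19.6
world pointer 5.2 1.5
far rim x [19.3 20.4 19.9 19.9 19.3]
```

>>> play_rows(
  plan=[
    [1,[0,0,-1.5],0],
    [1,[0,0,-2],0],
    [1,[0,0,-2.5],0],
    [1,[0,0,-2.5],0],
    [1,[0,0,-1.5],0],
    [1,[0,0,0],-3.5],
    [1,[0,0,0],0],
    [1,[0,0,0],0],
    [1,[0,0,0],0],
  ],
)

```text
time: 45.97
tool_pos: [626.5, -220.3, 108.9]
tcp_rot: [-0.001, 0.913, 0.409, -0.001]
wrist_force: [-0.4, -0.2, -0.8]
grip_width: 0.416
```

```bash
python3 st.py; python3 -c "
from h import *
go(447.5,-274,100,head()[0])"
```

```text
[ 626.5 -220.3  108.9] -41.8 F [-0.4 -0.2 -0.8] M [-0.047  0.109  0.025] q6 0.261 e6 0.003
turn 0.0 then shift cm [-15.93 -9.77 0.89]
```

>>> play_rows(
  plan=[
    [1,[-2,-1.2,0],0],
    [1,[-2.2,-1.4,0],0],
    [1,[-2.2,-1.4,0],0],
    [1,[-2.2,-1.4,0],0],
    [1,[-2.2,-1.4,0],0],
    [1,[-2.2,-1.4,0],0],
    [1,[-2.2,-1.2,0],0],
    [1,[-0.9,-0.4,0],0],
    [1,[0,0,0],0],
    [1,[0,0,0],0],
  ],
)

```text
time: 46.8
tool_pos: [447.1, -275.6, 109.3]
tcp_rot: [-0.0, 0.913, 0.408, 0.0]
wrist_force: [-1.2, 0.2, -1.5]
grip_width: 0.419
```

>>> play_rows(
  plan=[
    [1,[0,0,0.5],0],
    [1,[0,0,0.5],0],
    [1,[0,0,0],0],
    [1,[0,0,0],0],
  ],
)

```text
time: 47.13
tool_pos: [447.1, -274.8, 98.5]
tcp_rot: [-0.001, 0.912, 0.41, -0.0]
wrist_force: [0.8, 0.7, -0.1]
grip_width: 0.419
```

```bash
python3 st.py; python3 -c "
from h import *
go(447.5,-274,90,head()[0])"
```

```text
[ 447.1 -274.8   98.5] -41.6 F [ 0.8  0.7 -0.1] M [-0.029  0.043  0.007] q6 0.011 e6 0.002
turn 0.0 then shift cm [0.09 -0.03 0.85]
```

>>> play_rows(
  plan=[
    [1,[0,0,0.6],0],
    [1,[0,0,0.4],0],
    [1,[0,0,0.3],0],
    [1,[0,0,0.3],0],
    [1,[0,0,0],0],
    [1,[0,0,0],0],
  ],
)

```text
time: 47.63
tool_pos: [447.1, -275.4, 83.3]
tcp_rot: [-0.0, 0.913, 0.409, 0.0]
wrist_force: [1.6, 0.2, -1.0]
grip_width: 0.421
```

```bash
python3 st.py
```

```text
[ 447.1 -275.4   83.3] -41.7 F [ 1.6  0.2 -1. ] M [ 0.051 -0.171  0.035] q6 0.01 e6 -0.007
```

>>> play_rows(
  plan=[
    [1,[0,0,0.3],0],
    [1,[0,0,0.3],0],
    [1,[0,0,0.3],0],
    [1,[0,0,0.3],0],
    [1,[0,0,0.2],0],
    [1,[0,0,0],0],
    [1,[0,0,0],0],
  ],
)

```text
time: 48.22
tool_pos: [447.4, -275.3, 69.7]
tcp_rot: [-0.0, 0.913, 0.409, 0.001]
wrist_force: [2.9, 3.5, 3.8]
grip_width: 0.423
```

>>> play_rows(
  plan=[
    [1,[0,0,0],-7],
    [1,[0,0,0],-7],
    [1,[0,0,0],-7],
    [1,[0,0,0],-7],
    [1,[0,0,0],-7],
    [1,[0,0,0],-7],
    [1,[0,0,0],-7],
    [1,[0,0,0],-7],
    [1,[0,0,0],-7],
    [1,[0,0,0],-7],
  ],
)

```text
time: 49.05
tool_pos: [448.9, -273.7, 69.8]
tcp_rot: [0.001, 0.511, 0.86, 0.003]
wrist_force: [5.5, 8.3, 4.2]
grip_width: 0.414
```

```bash
python3 st.py
```

```text
[ 448.9 -273.7   69.8] 28.6 F [5.5 8.3 4.2] M [ 1.687 -1.15  -0.043] q6 -1.217 e6 1.106
```

>>> play_rows(
  plan=[
    [1,[0,0,0],-6],
    [1,[0,0,0],-6],
    [1,[0,0,0],-6],
    [1,[0,0,0],-6],
    [1,[0,0,0],-6],
    [1,[0,0,0],-6],
    [1,[0,0,0],-6],
    [1,[0,0,0],-6],
    [1,[0,0,0],-6],
    [1,[0,0,0],-4],
  ],
)

```text
time: 49.88
tool_pos: [447.2, -273.5, 69.7]
tcp_rot: [0.0, 0.03, 1.0, 0.002]
wrist_force: [1.8, 8.6, 7.6]
grip_width: 0.42
```

>>> play_rows(
  plan=[
    [1,[0,0,0],0],
    [1,[0,0,0],0],
  ],
)

```text
time: 50.05
tool_pos: [447.2, -273.4, 69.7]
tcp_rot: [0.0, 0.032, 0.999, 0.002]
wrist_force: [2.1, 8.3, 7.1]
grip_width: 0.42
```

```bash
python3 st.py; python3 inh.py
```

```text
[ 447.2 -273.4   69.7] 86.3 F [2.1 8.3 7.1] M [ 1.601 -0.403  0.044] q6 -2.224 e6 -0.027
top z 96.5 n 157 ptr mean [6.9 5.2] radial 37.1 line 43.2 range 3.9 19.9
world pointer 139.1 133.1
far rim x [19.8 21.4 21.4 20.3 20.3]
```

Back to the tick angle, then lift to verify shaft 3's angle as before.

>>> play_rows(
  plan=[
    [1,[0,0,0],7],
    [1,[0,0,0],7],
    [1,[0,0,0],7],
    [1,[0,0,0],5],
    [1,[0,0,-0.5],0],
    [1,[0,0,-1],0],
    [1,[0,0,-1],0],
    [1,[0,0,-1],0],
    [1,[0,0,-1],0],
    [1,[0,0,0],0],
  ],
)

```text
time: 50.93
tool_pos: [448.0, -277.3, 117.0]
tcp_rot: [0.002, 0.256, 0.967, -0.001]
wrist_force: [0.6, -1.0, -0.8]
grip_width: 0.422
```

>>> play_rows(
  plan=[
    [1,[-2.5,0,0],0],
    [1,[-2.5,0,0],0],
    [1,[0,0,0],0],
    [1,[0,0,0],0],
    [1,[0,0,0],0],
  ],
)

```text
time: 51.35
tool_pos: [489.5, -300.0, 113.9]
tcp_rot: [-0.001, 0.256, 0.967, 0.0]
wrist_force: [-0.8, -0.0, -0.2]
grip_width: 0.419
```

```bash
python3 st.py; python3 inh.py
python3 - <<'E'
from sh import *
s=snap('wrist'); shafts(s)
go(447.5,-274.5,110,60)
E
```

```text
[ 489.5 -300.   113.9] 60.3 F [-0.8 -0.  -0.2] M [-0.005  0.024  0.009] q6 -1.753 e6 -0.0
top z 140.5 n 130 ptr mean [8.1 6. ] radial 36.3 line 44.8 range 3.4 20.3
world pointer 114.0 105.5
far rim x [19.2 20.9 20.4 19.8 19.8]
[466   0  24  38 203] [ 8.7 27.2] flat heading 90.96914690732956 ends 27.2 16.3 axis [ 448.4 -110.1]
[249 134  19  19 226] [10.3 13.5] flat heading 103.89434623718262 ends 13.0 9.7 axis [ 447.9 -274.7]
turn 0.3 then shift cm [4.88 0.10 0.40]
```

Shaft 3's flat reads 104° against the tick at 109°. That is within tolerance but short of the stop. Refit it and drive further.

>>> play_rows(
  plan=[
    [1,[2,0,0],0],
    [1,[2,0,0],0],
    [1,[0.9,0.1,0],0],
    [1,[0,0,1],0],
    [1,[0,0,1],0],
    [1,[0,0,0.4],0],
    [1,[0,0,0],0],
    [1,[0,0,0],0],
    [1,[0,0,0],0],
  ],
)

```text
time: 52.2
tool_pos: [448.8, -275.6, 90.4]
tcp_rot: [0.0, 0.256, 0.967, -0.0]
wrist_force: [1.4, 0.3, -0.3]
grip_width: 0.417
```

```bash
python3 st.py; python3 -c "
from h import *
go(447.6,-274.7,71,60)"
```

```text
[ 448.8 -275.6   90.4] 60.3 F [ 1.4  0.3 -0.3] M [-0.034 -0.007 -0.056] q6 -1.768 e6 0.0
turn 0.3 then shift cm [0.15 0.02 1.94]
```

>>> play_rows(
  plan=[
    [1,[0.1,0,0.3],3],
    [1,[0,0,0.3],0],
    [1,[0,0,0.3],0],
    [1,[0,0,0.2],0],
    [1,[0,0,0],0],
    [1,[0,0,0],0],
  ],
)

```text
time: 52.7
tool_pos: [447.5, -274.7, 79.4]
tcp_rot: [0.0, 0.281, 0.96, 0.0]
wrist_force: [0.2, 0.3, -0.5]
grip_width: 0.42
```

>>> play_rows(
  plan=[
    [1,[0,0,0.3],0],
    [1,[0,0,0.3],0],
    [1,[0,0,0.3],0],
    [1,[0,0,0.1],0],
    [1,[0,0,0],0],
    [1,[0,0,0],0],
  ],
)

```text
time: 53.2
tool_pos: [447.5, -274.8, 69.7]
tcp_rot: [0.0, 0.282, 0.96, -0.0]
wrist_force: [0.0, 1.5, 1.9]
grip_width: 0.418
```

```bash
python3 st.py
```

```text
[ 447.5 -274.8   69.7] 57.3 F [0.  1.5 1.9] M [0.138 0.08  0.02 ] q6 -1.716 e6 -0.002
```

>>> play_rows(
  plan=[
    [1,[0,0,0],-5],
    [1,[0,0,0],-5],
    [1,[0,0,0],-5],
    [1,[0,0,0],-5],
    [1,[0,0,0],0],
  ],
)

```text
time: 53.62
tool_pos: [447.3, -273.7, 69.7]
tcp_rot: [-0.0, 0.11, 0.994, 0.001]
wrist_force: [-0.7, 5.0, 5.4]
grip_width: 0.418
```

```bash
python3 st.py
```

```text
[ 447.3 -273.7   69.7] 77.4 F [-0.7  5.   5.4] M [ 0.834  0.136 -0.03 ] q6 -2.066 e6 -0.6
```

>>> play_rows(
  plan=[
    [1,[0,0,0],-5],
    [1,[0,0,0],-5],
    [1,[0,0,0],-5],
    [1,[0,0,0],-3],
    [1,[0,0,0],0],
    [1,[0,0,0],0],
  ],
)

```text
time: 54.12
tool_pos: [447.1, -273.5, 69.7]
tcp_rot: [-0.0, -0.045, 0.999, 0.001]
wrist_force: [-2.2, 5.2, 5.7]
grip_width: 0.416
```

```bash
python3 st.py; python3 inh.py
```

```text
[ 447.1 -273.5   69.7] 95.1 F [-2.2  5.2  5.7] M [0.883 0.215 0.002] q6 -2.376 e6 -0.069
top z 96.5 n 172 ptr mean [7.6 5.5] radial 35.9 line 43.4 range 3.9 19.9
world pointer 149.2 141.8
far rim x [19.8 21.5 21.5 20.9 20.4]
```

>>> play_rows(
  plan=[
    [0,[0,0,0],0],
    [-0.3,[0,0,0],0],
    [-0.3,[0,0,0],0],
    [-0.3,[0,0,0],0],
    [-0.3,[0,0,0],0],
    [-0.3,[0,0,0],0],
    [-0.3,[0,0,-1],0],
    [-0.3,[0,0,-2],0],
    [-0.3,[0,0,-2.5],0],
    [-0.3,[0,0,0],6],
  ],
)

```text
time: 55.0
tool_pos: [450.5, -277.4, 130.2]
tcp_rot: [0.004, 0.007, 1.0, -0.003]
wrist_force: [1.3, -0.1, 0.9]
grip_width: 0.65
```

>>> play_rows(
  plan=[
    [-0.3,[0,0,0],6.5],
    [-0.3,[0,0,0],6.5],
    [-0.3,[0,0,0],6.5],
    [-0.3,[0,0,0],6.5],
    [-0.3,[0,0,0],6.5],
    [-0.3,[0,0,0],6.5],
    [-0.3,[0,0,0],0],
    [-0.3,[0,0,0],0],
    [-0.3,[0,0,0],0],
  ],
)

```text
time: 55.75
tool_pos: [447.5, -274.9, 124.9]
tcp_rot: [0.0, 0.339, 0.941, -0.0]
wrist_force: [-0.7, -0.3, 0.4]
grip_width: 0.653
```

```bash
python3 st.py; python3 -c "
from kn import *
go(446.4,-184.5,126,head()[0])
s=snap('wrist');knobs(s,97)"
```

```text
[ 447.5 -274.9  124.9] 50.4 F [-0.7 -0.3  0.4] M [-0.079  0.055  0.017] q6 -1.596 e6 -0.005
turn 0.0 then shift cm [5.85 6.90 -0.11]
knob px [466.  41.] circle [446.2 -96.8] 20.9 ellipse [446.2 -96.8] [38.6 40.8] ptr 105.3 z 96.3
knob px [353. 128.] circle [ 445.1 -185.8] 20.3 ellipse [ 445.2 -185.8] [37.8 39.7] ptr 109.0 z 96.4
knob px [257. 206.] circle [ 446.4 -273.3] 20.2 ellipse [ 445.9 -273.3] [37.9 38.7] ptr 161.6 z 96.4
```

Run:
```python
from h import *
s=load('wrist'); s=snap('wrist'); save(s['color'],'w7.png',(160,0,512,270),2.2)
```

```text
(no output)
```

View pics/w7.png

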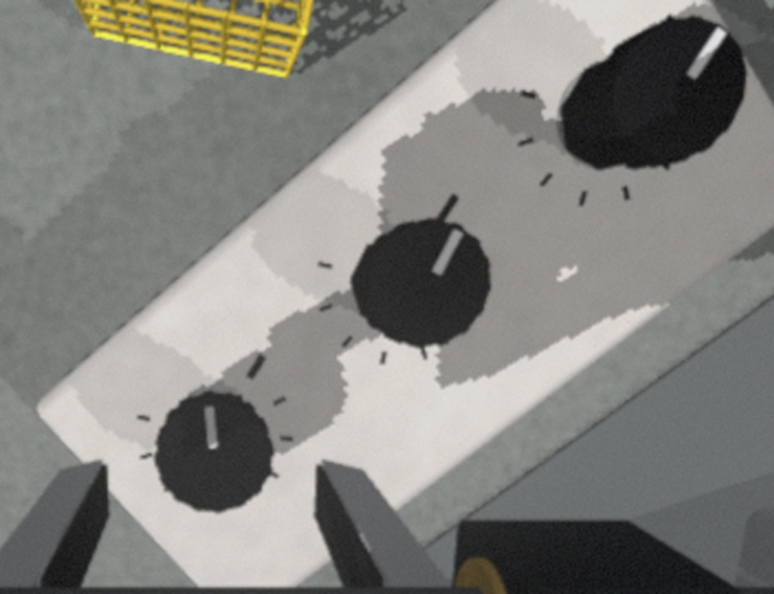

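The crop shows knob 2's pointer at its tick (450,210). Knob 3's pointer (210,425) is past its tick (256,365) and knob 1's is about along its tick. All three read 96.4 mm top height, which is home. I'll give knob 2 one more drive against the stop to be sure.

>>> play_rows(
  plan=[
    [-0.3,[1.5,1.7,0],0],
    [-0.3,[1.5,1.7,0],0],
    [-0.3,[1.5,1.7,0],0],
    [-0.3,[1.4,1.8,0],0],
    [-0.3,[0,0,0],0],
    [-0.3,[0,0,0],0],
    [-0.3,[0,0,0],0],
  ],
)

```text
time: 56.43
tool_pos: [446.4, -184.6, 124.7]
tcp_rot: [0.0, 0.339, 0.941, -0.0]
wrist_force: [-0.1, -1.5, -0.1]
grip_width: 0.651
```

```bash
python3 st.py; python3 -c "
from kn import *
go(446.4,-184.8,72,head()[0])
s=snap('wrist');knobs(s,97)"
```

```text
[ 446.4 -184.6  124.7] 50.3 F [-0.1 -1.5 -0.1] M [-0.067 -0.022 -0.023] q6 -1.45 e6 -0.004
turn 0.0 then shift cm [-0.01 -0.01 5.27]
knob px [355. 131.] circle [445.9 -95.3] 20.3 ellipse [446.2 -95.4] [37.7 39.4] ptr 103.6 z 96.4
knob px [256. 207.] circle [ 445.  -184.3] 20.0 ellipse [ 445.1 -183.9] [37.9 38.5] ptr 111.1 z 96.4
```

>>> play_rows(
  plan=[
    [-0.3,[0,0,2],0],
    [-0.3,[0,0,2],0],
    [-0.3,[0,0,1.3],0],
    [-0.3,[0,0,0],0],
    [0.1,[0,0,0],0],
    [1,[0,0,0],0],
    [1,[0,0,0],0],
    [1,[0,0,0],0],
    [1,[0,0,0],0],
    [1,[0,0,0],0],
  ],
)

```text
time: 57.32
tool_pos: [447.1, -184.8, 72.7]
tcp_rot: [0.001, 0.34, 0.941, -0.001]
wrist_force: [0.0, -0.8, 3.2]
grip_width: 0.417
```

>>> play_rows(
  plan=[
    [1,[0,0,0],0],
    [1,[0,0,0],-6],
    [1,[0,0,0],-6],
    [1,[0,0,0],-6],
    [1,[0,0,0],-6],
    [1,[0,0,0],0],
    [1,[0,0,0],0],
  ],
)

```text
time: 57.9
tool_pos: [447.1, -183.7, 72.6]
tcp_rot: [0.001, 0.137, 0.991, 0.0]
wrist_force: [0.3, 1.5, 7.7]
grip_width: 0.416
```

```bash
python3 st.py; python3 inh.py
```

```text
[ 447.1 -183.7   72.6] 74.3 F [0.3 1.5 7.7] M [ 0.361 -0.011  0.012] q6 -1.868 e6 -0.022
top z 96.4 n 167 ptr mean [7.1 2.5] radial 19.4 line 31.5 range 4.8 19.3
world pointer 144.9 132.8
far rim x [21.  21.  21.  21.6 21.1]
```

>>> play_rows(
  plan=[
    [1,[0,0,0],-6],
    [1,[0,0,0],0],
    [0,[0,0,0],0],
    [-0.3,[0,0,0],0],
    [-0.3,[0,0,0],0],
    [-0.3,[0,0,0],0],
    [-0.3,[0,0,0],0],
    [-0.3,[0,0,0],0],
    [-0.3,[0,0,-1],0],
    [-0.3,[0,0,-2],0],
  ],
)

```text
time: 58.78
tool_pos: [443.9, -182.6, 99.7]
tcp_rot: [-0.003, 0.085, 0.996, 0.001]
wrist_force: [0.4, 0.4, 0.1]
grip_width: 0.649
```

>>> play_rows(
  plan=[
    [-0.3,[0,0,-2.5],0],
    [-0.3,[0,0,-2.5],0],
    [-0.3,[0,0,-2.5],0],
    [-0.3,[0,0,-2.5],0],
    [-0.3,[0,0,-2.5],0],
    [-0.3,[0,0,0],0],
    [-0.3,[0,0,0],0],
    [-0.3,[0,0,0],0],
  ],
)

```text
time: 59.45
tool_pos: [445.6, -183.7, 225.8]
tcp_rot: [-0.0, 0.085, 0.996, 0.0]
wrist_force: [-0.2, 0.4, -0.1]
grip_width: 0.649
```

```bash
python3 st.py
python3 - <<'E'
from kn import *
s=snap('wrist');knobs(s,97)
s=snap('side'); save(s['color'],'f1.png'); P=cloud(s);Z=P[...,2]
for x,y in((632,116),(650,275)):
    m=(Z>206)&(Z<220)&(abs(P[...,0]-x)<45)&(abs(P[...,1]-y)<60)
    q=P[m]; print(m.sum(),np.percentile(q,[2,50,98],axis=0).round().tolist(),cv2.minAreaRect(q[:,:2].astype(np.float32)))
E
```

```text
[ 445.6 -183.7  225.8] 80.3 F [-0.2  0.4 -0.1] M [ 0.012  0.016 -0.047] q6 -1.972 e6 -0.001
knob px [337. 168.] circle [446.6 -96.1] 20.4 ellipse [446.2 -95.8] [36.9 38.7] ptr 94.6 z 96.4
knob px [256. 181.] circle [ 445.  -183.8] 20.0 ellipse [ 445.  -183.7] [36.8 38.1] ptr 147.8 z 96.4
knob px [176. 195.] circle [ 446.2 -272.9] 20.1 ellipse [ 446.2 -272.8] [37.5 38.3] ptr 159.9 z 96.5
103 [[592.0, 69.0, 206.0], [629.0, 114.0, 213.0], [648.0, 157.0, 218.0]] ((629.3090209960938, 112.46942138671875), (66.69727325439453, 66.32337188720703), 39.02720260620117)
83 [[606.0, 230.0, 206.0], [644.0, 274.0, 213.0], [664.0, 314.0, 217.0]] ((645.8740234375, 272.9219055175781), (60.549293518066406, 68.46520233154297), 34.52475357055664)
```

View pics/f1.png

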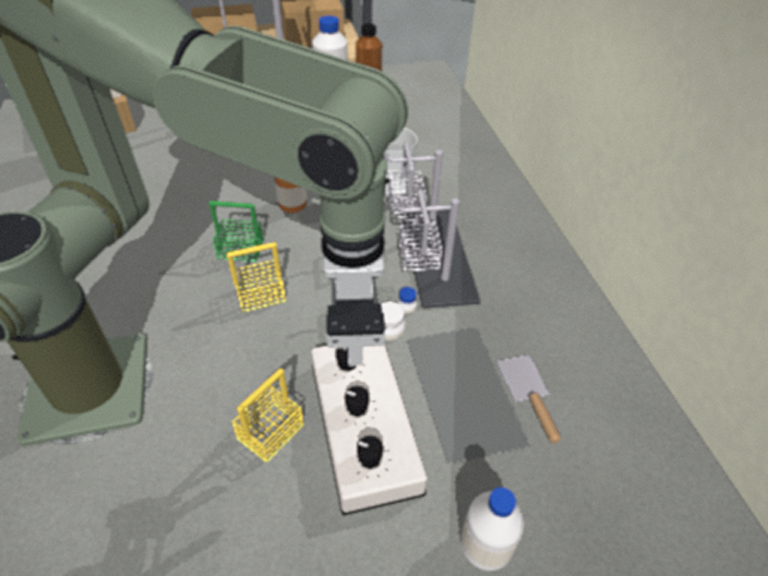

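Both baskets hang on their hooks, the mat is empty, the bystanders look untouched and all three knobs are home. Knob 1's pointer readings vary, so I'll give it the same last drive against its stop.

```bash
python3 -c "
from h import *
go(445.6,-94.5,125,50)"
```

```text
turn 30.3 then shift cm [5.66 6.84 9.97]
```

>>> play_rows(
  plan=[
    [-0.3,[0,0,0],6],
    [-0.3,[0,0,0],6],
    [-0.3,[0,0,0],6],
    [-0.3,[0,0,0],6],
    [-0.3,[0,0,0],6.3],
    [-0.3,[1.9,2.3,0],0],
    [-0.3,[1.9,2.3,0],0],
    [-0.3,[1.9,2.2,0],0],
    [-0.3,[0,0,2],0],
    [-0.3,[0,0,2.5],0],
  ],
)

```text
time: 60.38
tool_pos: [447.1, -94.1, 181.6]
tcp_rot: [0.001, 0.341, 0.94, -0.0]
wrist_force: [0.1, -0.2, -0.9]
grip_width: 0.651
```

>>> play_rows(
  plan=[
    [-0.3,[0,0,2.5],0],
    [-0.3,[0,0,2],0],
    [-0.3,[0,0,1],0],
    [-0.3,[0,0,0],0],
    [-0.3,[0,0,0],0],
    [-0.3,[0,0,0],0],
    [-0.3,[0,0,0],0],
  ],
)

```text
time: 60.97
tool_pos: [447.3, -95.8, 127.9]
tcp_rot: [0.001, 0.342, 0.94, -0.0]
wrist_force: [-0.2, -0.5, 0.4]
grip_width: 0.648
```

```bash
python3 st.py; python3 -c "
from kn import *
go(445.6,-94.5,72,head()[0])
s=snap('wrist');knobs(s,97)"
```

```text
[447.3 -95.8 127.9] 50.0 F [-0.2 -0.5  0.4] M [-0.058 -0.006  0.001] q6 -1.273 e6 -0.0
turn 0.0 then shift cm [0.22 -0.01 5.59]
knob px [257. 205.] circle [446.2 -94. ] 20.1 ellipse [446.2 -94. ] [37.6 38.3] ptr 113.7 z 96.4
```

>>> play_rows(
  plan=[
    [-0.3,[0.2,0,2],0],
    [-0.3,[0,0,2],0],
    [-0.3,[0,0,1.5],0],
    [-0.3,[0,0,0],0],
    [0.1,[0,0,0],0],
    [1,[0,0,0],0],
    [1,[0,0,0],0],
    [1,[0,0,0],0],
    [1,[0,0,0],0],
    [1,[0,0,0],0],
  ],
)

```text
time: 61.85
tool_pos: [446.1, -94.4, 72.9]
tcp_rot: [0.002, 0.342, 0.94, 0.0]
wrist_force: [-0.7, 1.1, 5.9]
grip_width: 0.419
```

>>> play_rows(
  plan=[
    [1,[0,0,0],0],
    [1,[0,0,0],-6],
    [1,[0,0,0],-6],
    [1,[0,0,0],-6],
    [1,[0,0,0],0],
    [0,[0,0,0],0],
    [-0.3,[0,0,0],0],
    [-0.3,[0,0,0],0],
    [-0.3,[0,0,0],0],
    [-0.3,[0,0,0],0],
  ],
)

```text
time: 62.68
tool_pos: [444.3, -94.0, 71.1]
tcp_rot: [-0.0, 0.191, 0.982, -0.0]
wrist_force: [0.0, 0.0, -0.6]
grip_width: 0.649
```

>>> play_rows(
  plan=[
    [-0.3,[0,0,0],0],
    [-0.3,[0,0,-1],0],
    [-0.3,[0,0,-2],0],
    [-0.3,[0,0,-2.5],0],
    [-0.3,[0,0,-2.5],0],
    [-0.3,[0,0,-2.5],0],
    [-0.3,[0,0,-2.5],0],
    [-0.3,[0,0,0],0],
    [-0.3,[0,0,0],0],
    [-0.3,[0,0,0],0],
  ],
)

```text
time: 63.52
tool_pos: [444.1, -93.7, 200.9]
tcp_rot: [-0.0, 0.191, 0.982, 0.0]
wrist_force: [-0.0, 0.3, -0.0]
grip_width: 0.649
```

```bash
python3 st.py
python3 - <<'E'
from kn import *
s=snap('wrist');knobs(s,97)
a=dict(np.load('last_scene.npz'))
E
```

```text
[444.1 -93.7 200.9] 68.0 F [-0.   0.3 -0. ] M [0.016 0.036 0.001] q6 -1.586 e6 -0.0
knob px [257. 187.] circle [445.  -93.9] 20.2 ellipse [444.8 -93.5] [36.7 38.5] ptr 114.6 z 96.4
knob px [172. 216.] circle [ 444.3 -182.8] 20.2 ellipse [ 440.7 -184.8] [26.6 39.8] ptr 137.2 z 96.5
```

```bash
python3 -c "
from rig import ctrl
print(ctrl.close_job())"
```

```text
the job is handed in; nothing more can be done
None
```

I fitted all three knobs, turned each anticlockwise to its stop and hung both steel baskets, one on each hook. The job is handed in at about 64 s; no verdict was reported.

**Knobs:** In the last checks all three tops read 96.4–96.5 mm high (97 mm is home). Their centres were within about 3 mm of where I measured the shafts.

**Off position:**
- **Shaft 1:** I lifted the knob off and saw the flat at 111°, against the long tick at 109°, so it is off. I then refitted the knob.
- **Shaft 3:** The same check read 104°, which is inside the limit but short of the stop. I refitted the knob and drove it further anticlockwise, but did not look at the shaft again.
- **Shaft 2:** I did not see this shaft bare after turning it. I drove its knob past the tick twice, so I take it to be off.

**Baskets:** In the final side view both bars lie across their arms. Their tops read about 213 mm, where a bar resting on the arm should read 214 mm.

**Checks that disagreed:** The pointers of knobs 2 and 3 stand about 30–50° past their ticks, more than the 0.2 rad of play stated. Pointer angles measured from the images scattered by about 10–15°, and knob 1's pointer did not appear to move in its last drive (113.7° before, 114.6° after).

**Bystanders:** They and the coloured baskets looked unmoved in the last side view, though the arm hid part of that picture and I did not measure them.

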